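# Free the gummed pins of a bending jig and pin its arm

### The arm

A 7-joint arm with a two-finger parallel gripper is mounted at the origin on a cart in front of the work surface, level with it; the furniture and walls round the work are solid. World frame = base frame: x ahead of the robot, y to its left, z up, the work surface at z = 0. Lengths are in m, angles in rad, forces in N, time in s.
With the tool pointing down it reaches from about 0.35 to 0.9 m from the base axis. Payload 19.9 kg.
Tool frame: the origin (TCP) lies midway between the tips of the shut fingers; the grasp point (between the pads) lies 19 mm behind it (bot.grasp_offset is the distance from the TCP to the grasp point, in m); z points along the fingers, x is the direction in which the jaws open and shut, and the axes are right-handed (so a half turn about z gives the same grasp; the last joint's range is limited). The gripper opens to 94 mm and grips with 3 to 60 N. Pads are 16 mm wide; open, the fingers measure 119 mm over their backs; the gripper's body (75 mm by 177 mm) begins 78 mm behind the grasp point.
Start: joints at [1.306, 0.417, -0.01, 1.614, 0.005, 1.111, -0.053], TCP at [0.139, -0.609, 0.166] pointing down, gripper open.
Joint ranges: [-2.81, 2.81], [-0.39, 2.02], [-1.27, 1.25], [0.06, 2.57], [-1.19, 4.33], [0.19, 2], [-2.82, 2.82]. Speed limits (rad/s): [1.89, 1.89, 2.39, 2.39, 3.01, 3.01, 3.01].

### API

Orientations are given as a unit quaternion [w, x, y, z].
In Python, from bench import bot gives the robot as it stands.
- The arm moves only by the tool apply_moves, never from a script. Its argument "moves" is a list of rows, each an object of numbers: "x", "y", "z": the shift along the world's x, y, z in cm; "ax", "ay", "az": the turn, a rotation vector about the world's x, y, z in rad; "grip": the finger opening in cm, from 0 to 9.4. In form: [{"x": .., "y": .., "z": .., "ax": .., "ay": .., "az": .., "grip": ..}, ...]. A call has exactly 8 rows; each row shifts and turns the commanded pose from where the row before left it; what a row does not reach is not made up. A row lasts 1/12 s, in which the tool goes at most 41.7 mm and 7.16 degrees, less where a joint would pass 70% of its speed; a pose out of reach is approached as far as the arm can. A call with a gripper value outside its range is refused whole. The fingers move at their own pace and stop on an object; "force" is the grip in N (left out, the last holds). Time passes only in rows, so rows that do not move let the fingers close, or fill a call up. It gives the time, the measured TCP pose, the force and the opening at its end, in the units of the state.
- bot.state(): the state, without advancing time (a new reading comes with each control period).
- bot.get_image(name): name is "side" or "top" or "wrist"; returns a dict with "pixels" (480x640x3 uint8, red, green, blue), "mtx" (3x3 intrinsics, pixels), "T" (4x4, takes a point from camera to world coordinates). Camera axes: x right, y up, looking along -z (the intrinsics and any distortion apply to the point x, -y, -z); pixel columns grow to the right and rows downward; lengths in m; the calibration is good to about 2 mm. A picture is of the moment at which its call begins. There is no depth.
- bot.finish_job(): hands the job in, once; it reports no verdict.
The state is a dict: "time_s": time; "joint_positions": joint angles; "dq": joint speeds; "effort": joint torques, N m; "position": TCP position; "tool_rot": TCP orientation; "force": force on the tool from outside, world axes, zero at the start; "wrist_torque": the same for the moment, N m; "finger_gap": opening from 0.0 (shut) to 1.0 (fully open).
Only numpy, scipy, OpenCV 4.12 (cv2) and the standard library are available. Lean on these libraries where they do the work, as an engineer would, in place of code of your own. Each camera call takes 0.05 s, during which the arm holds its last target. There are 200 camera calls.

### The job

The pins of this bending jig are gummed fast in their rail: a straight pull only slips off their polished heads, so work each one loose by twisting it back and forth while you draw it up. Collect all the narrow-headed former pins that are there in the wooden bowl on the right of the jig; swing the steel arm until its hole lies over the open brass guide bush (the other brass stud is blanked off) and press the wide-headed lock pin through arm and bush until its head sits down on the arm. Leave the other tools where they lie.

Things in the scene. Friction and masses are not known exactly. Their poses are not given: they have to be found in the camera images.
- jig: bending jig fixed to the bench: wooden board 156 x 214 x 10 mm with an aluminium pin rail (36 mm wide in x, 206 mm long in y, top 44 mm above the bench), centre line at x = +45 mm, four bores at y = -72, -24, +24, +72 mm. Origin on the bench under the board; x across the jig away from the robot, y along the rail, z up
- bore_1 (a point): mouth of the rail bore at y = -72 mm, 44 mm high. Gummed jaws in each bore squeeze the shank: over 100 N to pull it straight, so fingers only slip up off the smooth head. While it is being turned to and fro (about 0.5 N m, firm grip of 40 N or more) some 25 N draw it up about 2 mm per radian turned; loose after 14 mm, out after 26 mm
- lock_pin: the lock pin, with the wide, tall head. Plain steel: round shank 10 mm across, 30 mm long, its nose tapered; flat polished head 26 mm wide (y axis), 10 mm thick (x axis), 32 mm high. Origin on its axis at the shoulder under the head, z up. Starts upright in a rail bore, shoulder 4 mm above the rail, yaw within 0.35 rad of the jig's. Must end in arm and bush
- lock_pin_tip (a point): centre of the lock pin's lower end, 30 mm below its origin
- bowl: turned wooden bowl, 92 mm across the rim and 22 mm high, inner floor 6 mm up, loose on the bench to the right of the jig. Origin under its centre, z up
- swing_arm (a joint): angle of the flat steel arm on its pivot (rad). At 0 the arm points from the pivot along the jig's -x (towards the robot); positive turns it anticlockwise from above, its end towards the jig's -y. Range -0.75 to 0.75; the two brass studs lie at about +0.5 and -0.5. It turns stiffly (about 1.5 N at the knob) and stays where it is left
- swing_pivot (a point): centre of the arm's pivot, at the height of the arm's top, 44 mm above the bench
- swing_hole (a point): centre of the upper mouth of the arm's 12 mm hole, 80 mm from the pivot; the arm is 8 mm thick and 26 mm wide, its top 44 mm and its underside 36 mm above the bench
- swing_knob (a point): middle of the upright round wooden knob on the arm's end, 15 mm in diameter, 112 mm from the pivot; the knob rises 40 mm above the arm's top and this point lies 20 mm above the arm's top
- bush_mouth (a point): centre of the mouth of the open brass guide bush (25 mm across, 12 mm bore, mouth 34 mm above the bench, 2 mm under the arm), on the +0.5 or the -0.5 side of the swing, 80 mm from the pivot. The pin goes in 20 mm until its shoulder rests on the arm; light jaws resist the last 7 mm with some 8 N
- blank_plug: blanked brass stud with a domed top, 25 mm across, 25 mm high, standing on the board on the side opposite the open bush: no pin can enter it. Origin under its centre
- dapping_cube: bystander: steel dapping cube 45 mm; leave alone. Origin under its centre
- screwdriver: bystander: screwdriver lying flat, 157 mm; leave alone. Origin under its middle
- ring_clamp: bystander: wooden ring clamp lying flat, 134 mm long; leave alone. Origin under its middle
- former_1: former pin 1, narrow head, may be absent. Plain steel: round shank 10 mm across, 30 mm long, its nose tapered; flat polished head 16 mm wide (y axis), 10 mm thick (x axis), 26 mm high. Origin on its axis at the shoulder under the head, z up. Starts upright in a rail bore, shoulder 4 mm above the rail, yaw within 0.35 rad of the jig's. Must end in the bowl
- former_2: former pin 2, narrow head, may be absent. Plain steel: round shank 10 mm across, 30 mm long, its nose tapered; flat polished head 16 mm wide (y axis), 10 mm thick (x axis), 26 mm high. Origin on its axis at the shoulder under the head, z up. Starts upright in a rail bore, shoulder 4 mm above the rail, yaw within 0.35 rad of the jig's. Must end in the bowl
- former_3: former pin 3, narrow head, may be absent. Plain steel: round shank 10 mm across, 30 mm long, its nose tapered; flat polished head 16 mm wide (y axis), 10 mm thick (x axis), 26 mm high. Origin on its axis at the shoulder under the head, z up. Starts upright in a rail bore, shoulder 4 mm above the rail, yaw within 0.35 rad of the jig's. Must end in the bowl

How it is judged:
By the outcome, as a careful person would: the job done as asked, in the order asked, and still so for the second after the job is handed in, with the robot touching nothing.
Of former_1, former_2, former_3 only 1 to 3 are there at a start; the rules pass over those that are not, and their reading is None.
At some moment in a run one of bowl may be knocked a few centimetres aside while the robot is not near it.
It also fails if it takes over 210 s, if anything falls off the work surface, if the arm or the gripper's body presses on something with over 40 N, if the wrist force passes 120 N, or if a joint passes its speed limit or range.

## Working session

There is one attempt and no reset: what is moved stays moved. The work goes in short steps, Python scripts to look and compute and a tool call to move; the robot and the scene stay as the last step left them, time stands still between calls to the robot, and variables do not carry over. Pictures are saved under pics/ and viewed, about 12 in all and at most 16, crops included, and the job is handed in when it is done.

Besides the shell and the picture viewer there is one more tool, called after "Request:" as name([rows], argument=value, ...), one row to a line, values as JSON. apply_moves: Moves the arm, as the interface text tells. Its arguments: {"type":"object","properties":{"moves":{"type":"array"},"force":{"type":"number"}},"required":["moves"]}

```bash
mkdir -p pics; ls; cat > h.py <<'E'
import numpy as np, cv2
from bench import bot
def shot(n,f):
    im=bot.get_image(n); cv2.imwrite('pics/'+f,cv2.cvtColor(im['pixels'],cv2.COLOR_RGB2BGR)); np.savez('pics/'+f+'.npz',**{k:np.array(v) for k,v in im.items()}); return im
def load(f): return dict(np.load('pics/'+f+'.npz',allow_pickle=True))
def proj(im,P):
    P=np.atleast_2d(P); T=im['T']; c=(P-T[:3,3])@T[:3,:3]; c=c*[1,-1,-1]; u=c@im['mtx'].T; return u[:,:2]/u[:,2:]
def ray(im,uv,z):
    uv=np.atleast_2d(uv); d=np.c_[uv,np.ones(len(uv))]@np.linalg.inv(im['mtx']).T*[1,-1,-1]; d=d@im['T'][:3,:3].T; o=im['T'][:3,3]; return o+d*((z-o[2])/d[:,2])[:,None]
def st():
    s=bot.state(); print({k:np.round(s[k],3).tolist() for k in ('time_s','joint_positions','position','tool_rot','force','wrist_torque','finger_gap')})
E
python3 - <<'E'
from h import *
st()
for n in('side','top'):
    im=shot(n,n+'1.png'); print(n,im['mtx'].round(1).tolist(),im['T'].round(3).tolist(),[k for k in im])
E
```

```text
pics
{'time_s': 0.0, 'joint_positions': [1.305, 0.418, -0.01, 1.614, 0.005, 1.111, -0.053], 'position': [0.139, -0.609, 0.165], 'tool_rot': [-0.0, 0.782, -0.624, -0.0], 'force': [-0.212, 0.871, -0.089], 'wrist_torque': [0.002, -0.033, 0.022], 'finger_gap': 1.001}
side [[448.5, 0.0, 313.4], [0.0, 448.5, 247.9], [0.0, 0.0, 1.0]] [[-0.83, 0.24, -0.504, 0.094], [-0.558, -0.343, 0.755, 0.828], [0.009, 0.908, 0.419, 0.507], [0.0, 0.0, 0.0, 1.0]] ['pixels', 'mtx', 'T']
top [[521.9, 0.0, 320.6], [0.0, 521.9, 241.6], [0.0, 0.0, 1.0]] [[0.019, 0.977, -0.211, 0.36], [-1.0, 0.02, 0.001, 0.06], [0.006, 0.211, 0.978, 1.206], [0.0, 0.0, 0.0, 1.0]] ['pixels', 'mtx', 'T']
```

View pics/top1.png

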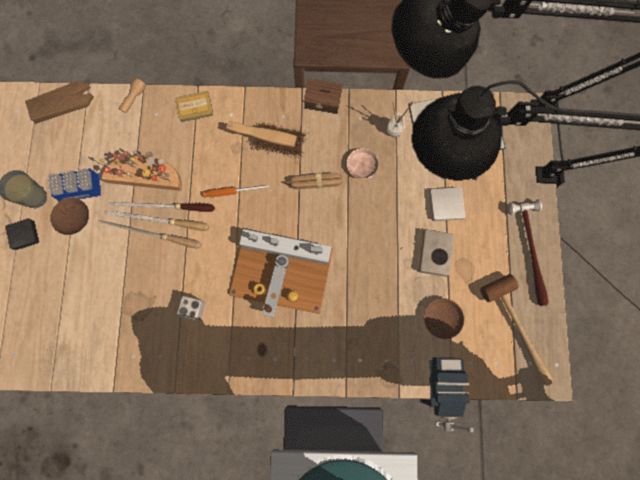

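View pics/side1.png

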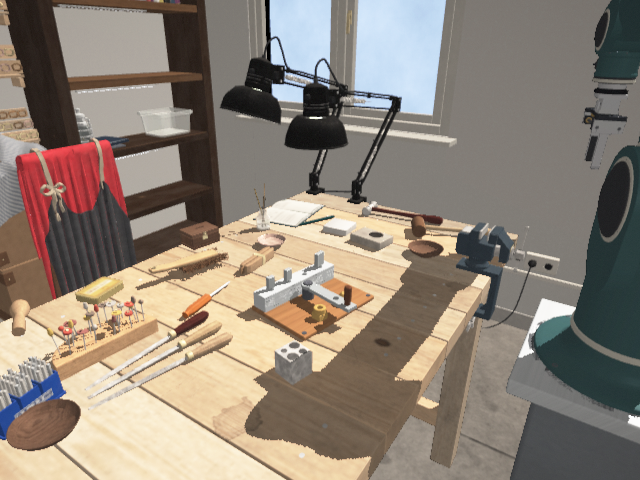

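Top view: the jig is at about (280,270), with the rail on the far side and the arm pointing towards the robot. The open bush looks to be at (260,288), the blank stud at (293,295) and the bowl at (443,318). I'll enlarge the jig in both pictures.

```bash
python3 - <<'E'
from h import *
a=cv2.imread('pics/top1.png')[222:322,222:342]; b=cv2.imread('pics/side1.png')[240:340,245:385]
a=cv2.resize(a,None,fx=6,fy=6,interpolation=2)[:600]; cv2.imwrite('pics/c1.png',a)
b=cv2.resize(b,None,fx=5.7,fy=5.7,interpolation=2);cv2.imwrite('pics/c2.png',b)
E
```

```text
(no output)
```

View pics/c1.png

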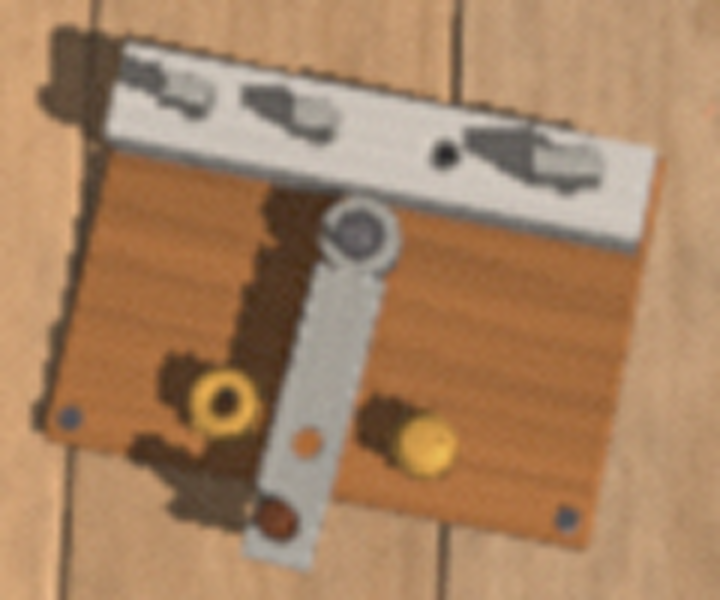

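View pics/c2.png

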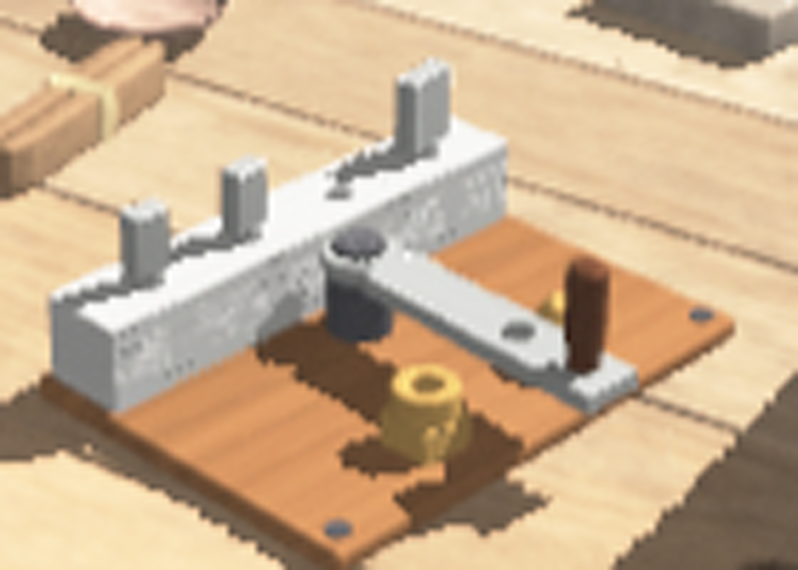

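The tall, wide lock pin stands in bore 1. The formers are in bores 3 and 4, and bore 2 is empty. The open bush is on the jig's +y side, so the arm goes to about -0.5. Next I'll fit the jig pose.

```bash
python3 - <<'E'
from h import *
from scipy.optimize import least_squares
t=load('top1.png'); s=load('side1.png')
T=lambda u,v:(222+u/6-.5+.08,222+v/6-.42); S=lambda u,v:(245+u/5.7-.4,240+v/5.7-.4)
mt=[((63,103,44),T(125,40)),((63,-103,44),T(655,150)),((27,-103,44),T(635,245)),((27,103,44),T(108,136)),((45,-24,44),T(445,155)),((-78,107,10),T(47,434)),((-78,-107,10),T(585,548))]
ms=[((63,-103,44),S(508,145)),((27,103,44),S(112,332)),((63,103,44),S(52,298)),((45,-24,44),S(338,188)),((-78,-107,10),S(735,325)),((-78,107,10),S(345,555))]
def W(p,x): c,s_=np.cos(p[2]),np.sin(p[2]); x=np.atleast_2d(x)/1e3; return np.c_[p[0]+c*x[:,0]-s_*x[:,1],p[1]+s_*x[:,0]+c*x[:,1],x[:,2]]
def res(p,w=(1,1)):
    r=[]
    for k,im,m in((w[0],t,mt),(w[1],s,ms)): r.append(k*(proj(im,W(p,[a for a,_ in m]))-[b for _,b in m]))
    return np.vstack(r).ravel()
for w in((1,0),(0,1),(1,1)):
    f=least_squares(res,[.4,.1,0],args=(w,)); print(w,f.x.round(4),res(f.x).reshape(-1,2).round(1).tolist() if w==(1,1) else '')
p=f.x; np.save('jig.npy',p)
inv=lambda q:(np.c_[(q[:,0]-p[0])*np.cos(p[2])+(q[:,1]-p[1])*np.sin(p[2]),-(q[:,0]-p[0])*np.sin(p[2])+(q[:,1]-p[1])*np.cos(p[2])]*1e3).round(1).tolist()
for n,uv,im,z in(('pivot',T(360,235),t,.044),('hole',T(307,443),t,.044),('bush',T(225,402),t,.034),('bushS',S(430,381),s,.034),('holeS',S(518,330),s,.044),('knobtop',T(277,518),t,.084),('knobtopS',S(588,268),s,.084)):
    q=ray(im,uv,z); print(n,q.round(4).tolist(),inv(q))
print('bores',W(p,[(45,y,44) for y in(-72,-24,24,72)]).round(4).tolist())
print('bowl',ray(t,(443.5,318),.022).round(3))
E
```

```text
(1, 0) [ 0.5534  0.1478 -0.1837] 
(0, 1) [ 0.5439  0.1498 -0.2234] 
(1, 1) [ 0.5499  0.1472 -0.1958] [[0.9, 2.7], [0.6, 3.3], [0.6, 2.7], [-0.2, 1.7], [-0.1, 2.7], [-0.8, -1.5], [0.7, -0.5], [-9.0, -4.9], [1.6, 0.1], [0.9, -0.5], [1.8, 1.3], [-0.8, -2.1], [-4.2, -1.3]]
pivot [[0.5643, 0.1461, 0.044]] [[14.3, 1.7]]
hole [[0.4856, 0.163, 0.044]] [[-66.2, 3.0]]
bush [[0.5014, 0.1952, 0.034]] [[-56.9, 37.7]]
bushS [[0.4996, 0.1947, 0.034]] [[-58.6, 36.8]]
holeS [[0.4839, 0.1628, 0.044]] [[-67.8, 2.5]]
knobtop [[0.4543, 0.1691, 0.084]] [[-98.0, 2.9]]
knobtopS [[0.4518, 0.1729, 0.084]] [[-101.2, 6.1]]
bores [[0.58, 0.0678, 0.044], [0.5894, 0.1149, 0.044], [0.5987, 0.162, 0.044], [0.608, 0.2091, 0.044]]
bowl [[ 0.445 -0.221  0.022]]
```

```bash
cat > jig.py <<'E'
from h import *
from scipy.optimize import least_squares
t=load('top1.png'); s=load('side1.png')
T=lambda u,v:(222+u/6-.42,222+v/6-.42); S=lambda u,v:(245+u/5.7-.4,240+v/5.7-.4)
mt=[((63,103,44),T(125,40)),((63,-103,44),T(655,150)),((27,-103,44),T(635,245)),((27,103,44),T(108,136)),((45,-24,44),T(445,155)),((-78,107,10),T(47,434)),((-78,-107,10),T(585,548))]
ms=[((27,-103,44),S(508,145)),((63,-103,44),S(460,116)),((27,103,44),S(112,332)),((63,103,44),S(52,298)),((45,-24,44),S(338,188)),((-78,-107,10),S(735,325))]
def W(p,x): c,s_=np.cos(p[2]),np.sin(p[2]); x=np.atleast_2d(x)/1e3; return np.c_[p[0]+c*x[:,0]-s_*x[:,1],p[1]+s_*x[:,0]+c*x[:,1],x[:,2]]
E
python3 - <<'E'
from jig import *
def res(p,w=(1,1)):
    r=[]
    for k,im,m in((w[0],t,mt),(w[1],s,ms)): r.append(k*(proj(im,W(p,[a for a,_ in m]))-[b for _,b in m]))
    return np.vstack(r).ravel()
for w in((1,0),(0,1),(1,1)):
    f=least_squares(res,[.4,.1,0],args=(w,)); print(w,f.x.round(4),res(f.x).reshape(-1,2).round(1).tolist() )
p=f.x; np.save('jig.npy',p)
inv=lambda q:(np.c_[(q[:,0]-p[0])*np.cos(p[2])+(q[:,1]-p[1])*np.sin(p[2]),-(q[:,0]-p[0])*np.sin(p[2])+(q[:,1]-p[1])*np.cos(p[2])]*1e3).round(1).tolist()
for n,uv,im,z in(('pivot',T(360,235),t,.044),('hole',T(307,443),t,.044),('bush',T(225,402),t,.034),('bushS',S(430,381),s,.034),('holeS',S(518,330),s,.044)):
    q=ray(im,uv,z); print(n,q.round(4).tolist(),inv(q))
print('bores',W(p,[(45,y,44) for y in(-72,-24,24,72)]).round(4).tolist())
for im,uv,z in((t,T(315,110),.074),(t,T(192,90),.074),(t,T(568,160),.08),(s,S(243,165),.074),(s,S(145,208),.074),(s,S(425,68),.08)):
  print(ray(im,uv,z).round(4))
E
```

```text
(1, 0) [ 0.5534  0.1478 -0.1837] [[0.2, 1.6], [0.2, 1.1], [0.4, 0.6], [-0.6, 0.7], [-0.5, 1.0], [-0.7, -2.4], [1.0, -2.5], [0.5, -0.3], [-2.6, -0.2], [0.3, 0.0], [-0.6, -0.6], [0.0, 1.0], [-2.6, -2.8]]
(0, 1) [ 0.5512  0.1494 -0.207 ] [[0.3, 1.7], [-0.1, 3.2], [-0.3, 2.7], [-0.9, 0.7], [-0.8, 2.3], [-1.9, -2.7], [-0.7, -0.6], [1.9, 0.5], [-1.0, 0.5], [0.1, 0.1], [-0.4, -0.6], [1.0, 1.5], [-1.6, -1.5]]
(1, 1) [ 0.5526  0.1479 -0.1915] [[0.5, 1.7], [0.3, 1.9], [0.4, 1.3], [-0.5, 0.7], [-0.4, 1.5], [-0.9, -2.5], [0.6, -1.8], [1.1, -0.1], [-1.9, -0.0], [0.4, -0.0], [-0.3, -0.7], [0.5, 1.1], [-2.1, -2.5]]
pivot [[0.5643, 0.1461, 0.044]] [[11.8, 0.5]]
hole [[0.4856, 0.163, 0.044]] [[-68.7, 2.1]]
bush [[0.5014, 0.1952, 0.034]] [[-59.2, 36.8]]
bushS [[0.4996, 0.1947, 0.034]] [[-60.9, 35.9]]
holeS [[0.4839, 0.1628, 0.044]] [[-70.3, 1.6]]
bores [[0.583, 0.0686, 0.044], [0.5922, 0.1158, 0.044], [0.6013, 0.1629, 0.044], [0.6105, 0.21, 0.044]]
[[0.6056 0.1621 0.074 ]]
[[0.6122 0.2079 0.074 ]]
[[0.5874 0.0681 0.08  ]]
[[0.6026 0.1637 0.074 ]]
[[0.6112 0.2101 0.074 ]]
[[0.5867 0.0662 0.08  ]]
```

Request:
apply_moves([
  {"x": 1.9,"y": 3.2,"z": 1.1,"az": 0.048},
  {"x": 1.9,"y": 3.2,"z": 1.1,"az": 0.048},
  {"x": 1.9,"y": 3.2,"z": 1.1,"az": 0.048},
  {"x": 1.9,"y": 3.2,"z": 1.1,"az": 0.048},
  {"x": 1.9,"y": 3.2,"z": 1.1,"az": 0.048},
  {"x": 1.9,"y": 3.2,"z": 1.1,"az": 0.048},
  {"x": 1.9,"y": 3.2,"z": 1.1,"az": 0.048},
  {"x": 1.9,"y": 3.2,"z": 1.1,"az": 0.048},
])

```text
$.moves[0]: bad value
```

Request:
apply_moves([
  {"x": 1.9,"y": 3.2,"az": 0.048},
  {"x": 1.9,"y": 3.2,"az": 0.048},
  {"x": 1.9,"y": 3.2,"az": 0.048},
  {"x": 1.9,"y": 3.2,"az": 0.048},
  {"x": 1.9,"y": 3.2,"az": 0.048},
  {"x": 1.9,"y": 3.2,"az": 0.048},
  {"x": 1.9,"y": 3.2,"az": 0.048},
  {"x": 1.9,"y": 3.2,"az": 0.048},
])

```text
$.moves[0]: bad value
```

Request:
apply_moves([
  {"x": 1.9,"y": 3.2,"az": 0.048},
  {"x": 1.9,"y": 3.2,"az": 0.048},
  {"x": 1.9,"y": 3.2,"az": 0.048},
  {"x": 1.9,"y": 3.2,"az": 0.048},
  {"x": 1.9,"y": 3.2,"az": 0.048},
  {"x": 1.9,"y": 3.2,"az": 0.048},
  {"x": 1.9,"y": 3.2,"az": 0.048},
  {"x": 1.9,"y": 3.2,"az": 0.048},
])

```text
$.moves[0]: bad value
```

```bash
python3 - <<'E'
from h import *
st(); im=shot('wrist','w1.png'); print(im['T'].round(3).tolist(),im['mtx'].round(1).tolist())
E
```

```text
{'time_s': 0.1, 'joint_positions': [1.305, 0.418, -0.01, 1.614, 0.005, 1.111, -0.053], 'position': [0.139, -0.609, 0.165], 'tool_rot': [-0.0, 0.782, -0.624, -0.0], 'force': [0.106, -0.142, 0.213], 'wrist_torque': [-0.028, 0.016, 0.005], 'finger_gap': 1.004}
[[0.223, 0.949, 0.222, 0.202], [-0.975, 0.217, 0.05, -0.594], [-0.001, -0.227, 0.974, 0.383], [0.0, 0.0, 0.0, 1.0]] [[396.9, 0.0, 319.2], [0.0, 396.9, 231.7], [0.0, 0.0, 1.0]]
```

View pics/w1.png

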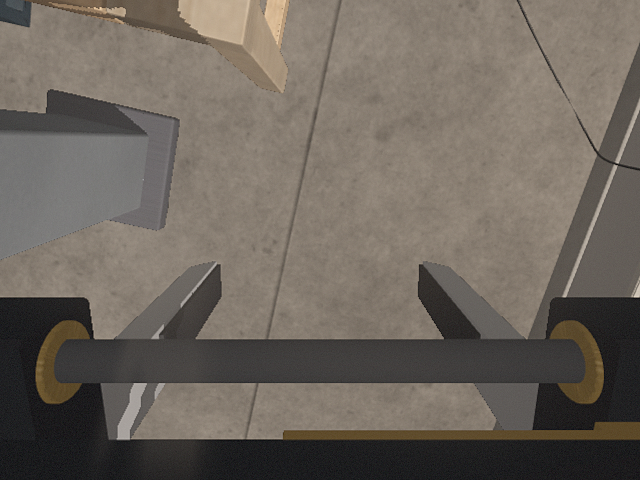

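The moves were refused because every row needs all its fields. The wrist picture shows only the floor and the open fingers at (220,265) and (420,265).

Request:
apply_moves([
  {"x": 1.9,"y": 3.2,"z": 1.1,"ax": 0,"ay": 0,"az": 0.048,"grip": 9.4},
  {"x": 1.9,"y": 3.2,"z": 1.1,"ax": 0,"ay": 0,"az": 0.048,"grip": 9.4},
  {"x": 1.9,"y": 3.2,"z": 1.1,"ax": 0,"ay": 0,"az": 0.048,"grip": 9.4},
  {"x": 1.9,"y": 3.2,"z": 1.1,"ax": 0,"ay": 0,"az": 0.048,"grip": 9.4},
  {"x": 1.9,"y": 3.2,"z": 1.1,"ax": 0,"ay": 0,"az": 0.048,"grip": 9.4},
  {"x": 1.9,"y": 3.2,"z": 1.1,"ax": 0,"ay": 0,"az": 0.048,"grip": 9.4},
  {"x": 1.9,"y": 3.2,"z": 1.1,"ax": 0,"ay": 0,"az": 0.048,"grip": 9.4},
  {"x": 1.9,"y": 3.2,"z": 1.1,"ax": 0,"ay": 0,"az": 0.048,"grip": 9.4},
])

```text
time_s: 0.82
position: [0.2911, -0.3516, 0.2542]
tool_rot: [0.0, 0.887, -0.462, -0.0]
force: [0.8, -0.2, 0.6]
finger_gap: 0.997
```

Request:
apply_moves([
  {"x": 1.9,"y": 3.2,"z": 0,"ax": 0,"ay": 0,"az": 0.048,"grip": 9.4},
  {"x": 1.9,"y": 3.2,"z": 0,"ax": 0,"ay": 0,"az": 0.048,"grip": 9.4},
  {"x": 1.9,"y": 3.2,"z": 0,"ax": 0,"ay": 0,"az": 0.048,"grip": 9.4},
  {"x": 1.9,"y": 3.2,"z": 0,"ax": 0,"ay": 0,"az": 0.048,"grip": 9.4},
  {"x": 1.9,"y": 3.2,"z": 0,"ax": 0,"ay": 0,"az": 0.048,"grip": 9.4},
  {"x": 1.9,"y": 3.2,"z": 0,"ax": 0,"ay": 0,"az": 0.048,"grip": 9.4},
  {"x": 1.9,"y": 3.2,"z": 0,"ax": 0,"ay": 0,"az": 0.048,"grip": 9.4},
  {"x": 1.9,"y": 3.2,"z": 0,"ax": 0,"ay": 0,"az": 0.048,"grip": 9.4},
])

```text
time_s: 1.48
position: [0.4432, -0.0956, 0.2539]
tool_rot: [0.0, 0.959, -0.284, 0.0]
force: [0.2, -0.6, 0.5]
finger_gap: 0.999
```

Request:
apply_moves([
  {"x": 1.9,"y": 3.2,"z": 0,"ax": 0,"ay": 0,"az": 0.048,"grip": 9.4},
  {"x": 1.9,"y": 3.2,"z": 0,"ax": 0,"ay": 0,"az": 0.048,"grip": 9.4},
  {"x": 1.9,"y": 3.2,"z": 0,"ax": 0,"ay": 0,"az": 0.048,"grip": 9.4},
  {"x": 1.9,"y": 3.2,"z": 0,"ax": 0,"ay": 0,"az": 0.048,"grip": 9.4},
  {"x": 1.9,"y": 3.2,"z": 0,"ax": 0,"ay": 0,"az": 0.048,"grip": 9.4},
  {"x": 1.9,"y": 3.2,"z": 0,"ax": 0,"ay": 0,"az": 0.048,"grip": 9.4},
  {"x": 1.9,"y": 2.0,"z": 0,"ax": 0,"ay": 0,"az": 0.048,"grip": 6},
  {"x": 0,"y": 0,"z": 0,"ax": 0,"ay": 0,"az": 0.048,"grip": 6},
])

```text
time_s: 2.15
position: [0.577, 0.1193, 0.2529]
tool_rot: [-0.001, 0.996, -0.094, -0.001]
force: [-0.1, 0.1, 0.1]
finger_gap: 0.894
```

```bash
python3 - <<'E'
from h import *
st(); im=shot('wrist','w2.png'); print(im['T'].round(3).tolist())
E
```

```text
{'time_s': 2.15, 'joint_positions': [0.323, 0.37, -0.755, 1.577, 0.258, 1.298, -0.656], 'position': [0.577, 0.119, 0.253], 'tool_rot': [-0.001, 0.996, -0.094, -0.001], 'force': [-0.111, 0.081, 0.053], 'wrist_torque': [0.009, -0.004, -0.021], 'finger_gap': 0.894}
[[0.982, 0.181, 0.044, 0.59], [-0.186, 0.958, 0.22, 0.184], [-0.002, -0.224, 0.975, 0.471], [0.0, 0.0, 0.0, 1.0]]
```

View pics/w2.png

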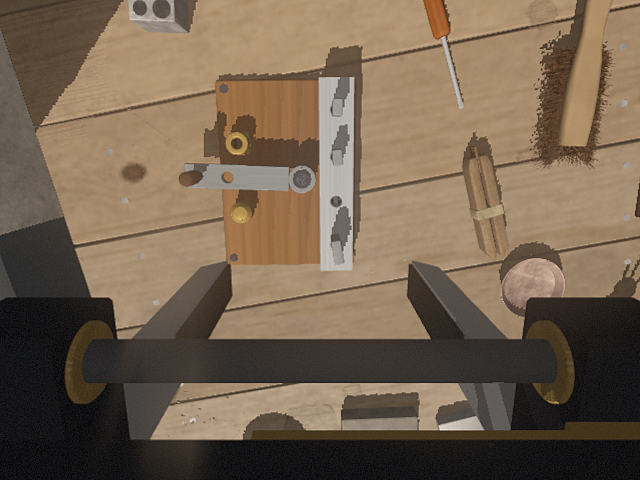

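The wrist view shows the whole jig: rail pins at (337,108), (338,157) and (337,249), bush at (236,143), hole at (227,177), pivot at (302,178). I'll enlarge it.

```bash
python3 - <<'E'
from h import *
a=cv2.imread('pics/w2.png')
A=cv2.resize(a[70:190,310:365],None,fx=5,fy=5,interpolation=2);B=cv2.resize(a[170:275,310:365],None,fx=5,fy=5,interpolation=2);C=cv2.resize(a[120:200,170:215+35],None,fx=3,fy=3,interpolation=2)
o=np.zeros((600,795,3),np.uint8); o[:,:275]=A; o[:525,275:550]=B; o[:240,555:795]=C; cv2.imwrite('pics/c3.png',o)
E
```

```text
(no output)
```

View pics/c3.png

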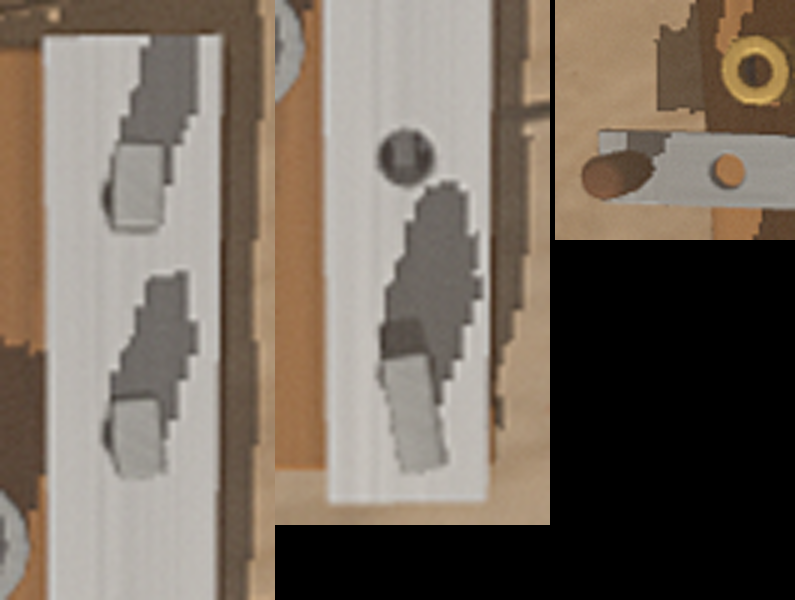

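```bash
cat > m.py <<'E'
from jig import *
w=load('w2.png')
A=lambda u,v:(310+u/5-.4,70+v/5-.4); B=lambda u,v:(310+(u-275)/5-.4,170+v/5-.4); C=lambda u,v:(170+(u-555)/3-.33,120+v/3-.33)
mw=[((27,103,44),A(42,36)),((63,103,44),A(222,36)),((27,-103,44),B(327,501)),((63,-103,44),B(488,501)),((45,-24,44),B(405,157))]
def fit(w_):
    f=lambda p:np.vstack([k*(proj(im,W(p,[a for a,_ in m]))-[b for _,b in m]) for k,im,m in zip(w_,(t,s,w),(mt[:5],ms[:5],mw))]).ravel()
    r=least_squares(f,[.55,.15,-.19]); return r.x, np.abs(f(r.x)).max()
E
python3 - <<'E'
from m import *
for ww in((0,0,1),(1,0,0),(0,1,0),(1,1,2)): p,r=fit(ww); print(ww,p.round(4),r.round(1))
np.save('jig.npy',p)
print('bores',W(p,[(45,y,44) for y in(-72,24,72)]).round(4).tolist())
for n,c,z in(('b4',[A(120,145),A(163,147),A(157,232),A(113,228)],.074),('b3',[A(112,400),A(160,398),A(164,477),A(124,477)],.074),('lock',[B(385,362),B(428,355),B(445,465),B(405,473)],.08)):
    q=ray(w,c,z); d=((q[0]-q[3])+(q[1]-q[2])); print(n,q.mean(0).round(4),'yaw',(np.arctan2(d[1],d[0])-np.pi/2).round(3), 'edges',[(np.arctan2(e[1],e[0])-np.pi/2).round(2) for e in(q[0]-q[3],q[1]-q[2])],np.linalg.norm(d).round(4)/2)
print('bush',ray(w,C(755,70),.034),'hole',ray(w,C(728,171),.044),'pivot',ray(w,(302,178.5),.044),'knobtop',ray(w,C(602,178),.084))
print('tool x ang', -2*np.arctan2(.094,.996))
E
```

```text
(0, 0, 1) [ 0.5547  0.1495 -0.1781] 0.5
(1, 0, 0) [ 0.5558  0.1479 -0.1867] 0.5
(0, 1, 0) [ 0.5527  0.1479 -0.1963] 1.7
(1, 1, 2) [ 0.5546  0.1493 -0.1791] 3.6
bores [[0.5861, 0.0705, 0.044], [0.6032, 0.1649, 0.044], [0.6117, 0.2122, 0.044]]
b4 [0.6116 0.2113 0.074 ] yaw -0.258 edges [np.float64(-0.27), np.float64(-0.25)] 0.01545
b3 [0.6036 0.1648 0.074 ] yaw -0.073 edges [np.float64(-0.02), np.float64(-0.12)] 0.0152
lock [0.5867 0.0707 0.08  ] yaw -0.018 edges [np.float64(-0.01), np.float64(-0.03)] 0.02385
bush [[0.50064688 0.19803385 0.034     ]] hole [[0.48502411 0.16523964 0.044     ]] pivot [[0.56322705 0.14842776 0.044     ]] knobtop [[0.45413799 0.17240561 0.084     ]]
tool x ang -0.18819757534328574
```

Request:
apply_moves([
  {"x": 0.9,"y": 1.5,"z": -2,"ax": 0,"ay": 0,"az": 0.03,"grip": 4},
  {"x": 0.9,"y": 1.5,"z": -2,"ax": 0,"ay": 0,"az": 0.03,"grip": 4},
  {"x": 0.85,"y": 1.5,"z": -2,"ax": 0,"ay": 0,"az": 0.03,"grip": 4},
  {"x": 0,"y": 0,"z": -2,"ax": 0,"ay": 0,"az": 0,"grip": 4},
  {"x": 0,"y": 0,"z": -2,"ax": 0,"ay": 0,"az": 0,"grip": 4},
  {"x": 0,"y": 0,"z": -1.5,"ax": 0,"ay": 0,"az": 0,"grip": 4},
  {"x": 0,"y": 0,"z": 0,"ax": 0,"ay": 0,"az": 0,"grip": 4},
  {"x": 0,"y": 0,"z": 0,"ax": 0,"ay": 0,"az": 0,"grip": 4},
])

```text
time_s: 2.87
position: [0.6019, 0.1589, 0.1387]
tool_rot: [0.0, 0.999, -0.053, -0.001]
force: [-0.2, 0.1, -0.2]
finger_gap: 0.426
```

```bash
python3 - <<'E'
from h import *
st(); im=shot('wrist','w3.png')
r=bot.state()['position']; print(proj(im,[r,[.6034,.1648,.074],[.6034,.1648,.048]]))
E
```

```text
{'time_s': 2.867, 'joint_positions': [0.215, 0.537, -0.723, 1.627, 0.385, 1.126, -0.714], 'position': [0.602, 0.159, 0.139], 'tool_rot': [0.0, 0.999, -0.053, -0.001], 'force': [-0.188, 0.117, -0.245], 'wrist_torque': [0.011, -0.06, 0.009], 'finger_gap': 0.426}
[[320.08958878 258.02410154]
 [320.60235691 224.45683659]
 [320.54560378 217.59621243]]
```

View pics/w3.png

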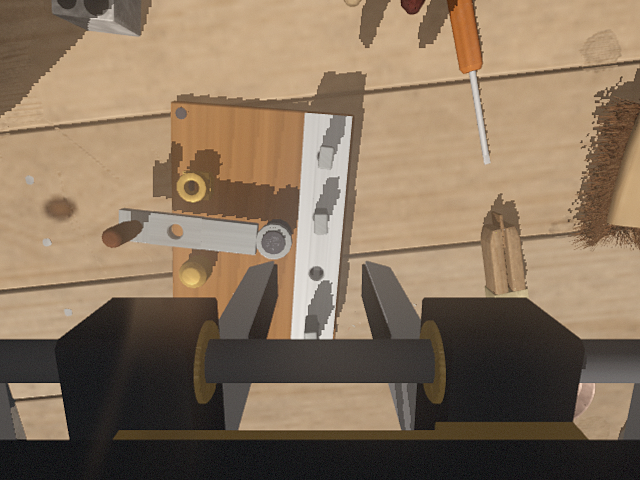

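Request:
apply_moves([
  {"x": 0.15,"y": 0.6,"z": -1.5,"ax": 0,"ay": 0,"az": 0,"grip": 4},
  {"x": 0,"y": 0,"z": -1.6,"ax": 0,"ay": 0,"az": 0,"grip": 4},
  {"x": 0,"y": 0,"z": -1.5,"ax": 0,"ay": 0,"az": 0,"grip": 4},
  {"x": 0,"y": 0,"z": -1.5,"ax": 0,"ay": 0,"az": 0,"grip": 4},
  {"x": 0,"y": 0,"z": -1.5,"ax": 0,"ay": 0,"az": 0,"grip": 4},
  {"x": 0,"y": 0,"z": -1.3,"ax": 0,"ay": 0,"az": 0,"grip": 4},
  {"x": 0,"y": 0,"z": 0,"ax": 0,"ay": 0,"az": 0,"grip": 4},
  {"x": 0,"y": 0,"z": 0,"ax": 0,"ay": 0,"az": 0,"grip": 4},
])

```text
time_s: 3.58
position: [0.6035, 0.1657, 0.0495]
tool_rot: [0.0, 0.999, -0.052, -0.0]
force: [-0.9, -0.6, 0.2]
finger_gap: 0.422
```

Request:
apply_moves([
  {"x": 0,"y": 0,"z": 0,"ax": 0,"ay": 0,"az": 0,"grip": 2},
  {"x": 0,"y": 0,"z": 0,"ax": 0,"ay": 0,"az": 0,"grip": 1},
  {"x": 0,"y": 0,"z": 0,"ax": 0,"ay": 0,"az": 0,"grip": 0.5},
  {"x": 0,"y": 0,"z": 0,"ax": 0,"ay": 0,"az": 0,"grip": 0},
  {"x": 0,"y": 0,"z": 0,"ax": 0,"ay": 0,"az": 0,"grip": 0},
  {"x": 0,"y": 0,"z": 0,"ax": 0,"ay": 0,"az": 0,"grip": 0},
  {"x": 0,"y": 0,"z": 0,"ax": 0,"ay": 0,"az": 0,"grip": 0},
  {"x": 0,"y": 0,"z": 0,"ax": 0,"ay": 0,"az": 0,"grip": 0},
], force=55)

```text
time_s: 4.25
position: [0.6037, 0.1656, 0.0498]
tool_rot: [0.0, 0.999, -0.053, -0.0]
force: [0.5, 0.6, -0.1]
finger_gap: 0.004
```

```bash
python3 - <<'E'
from h import *
st()
E
```

```text
{'time_s': 4.25, 'joint_positions': [0.166, 0.641, -0.672, 1.688, 0.465, 0.978, -0.78], 'position': [0.604, 0.166, 0.05], 'tool_rot': [0.0, 0.999, -0.053, -0.0], 'force': [0.515, 0.617, -0.054], 'wrist_torque': [0.005, -0.075, 0.017], 'finger_gap': 0.004}
```

The fingers closed fully on nothing, so I'll look from the side.

```bash
python3 - <<'E'
from h import *
a=shot('side','s2.png'); b=shot('wrist','w4.png')
A=cv2.imread('pics/s2.png')[190:350,230:400]; B=cv2.imread('pics/w4.png')[60:460,100:500]
o=np.zeros((400,800,3),np.uint8); o[:,:400]=cv2.resize(A,(400,400*160//170+1))[:400] if 0 else cv2.resize(A,(400,400)); o[:,400:]=B; cv2.imwrite('pics/c4.png',o)
E
```

```text
(no output)
```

View pics/c4.png

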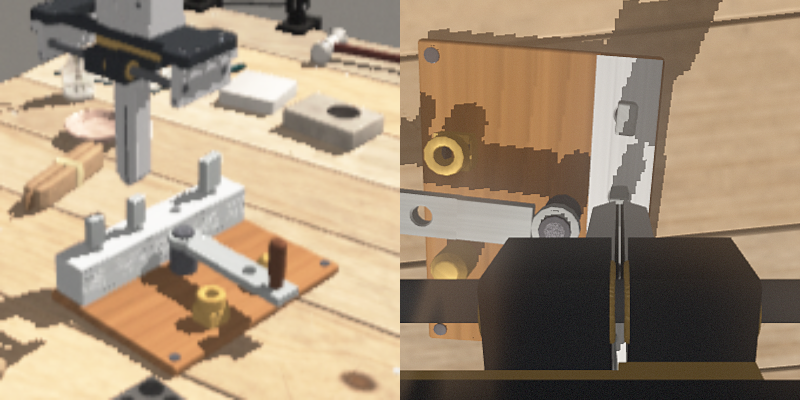

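```bash
python3 - <<'E'
from h import *
a=load('s2.png.npz'[:-4]); b=load('w4.png'); print(b['T'].round(3).tolist())
P=np.array([.6037,.1656,.0498]); print(proj(a,P),proj(b,P)); 
# triangulate fingertip: side (284,263), wrist (320,264)
def R(im,uv):
    o=im['T'][:3,3]; d=ray(im,uv,0)[0]-o; return o,d/np.linalg.norm(d)
o1,d1=R(a,(284,264)); o2,d2=R(b,(320,264))
A=np.c_[d1,-d2]; k=np.linalg.lstsq(A,o2-o1,rcond=None)[0]; print(o1+k[0]*d1,o2+k[1]*d2)
E
```

```text
[[0.995, 0.101, 0.024, 0.611], [-0.104, 0.969, 0.225, 0.232], [-0.001, -0.227, 0.974, 0.268], [0.0, 0.0, 0.0, 1.0]]
[[286.44988568 278.91731318]] [[319.19014995 258.30625645]]
[0.60371702 0.17291175 0.08815301] [0.60501849 0.17421648 0.08769614]
```

The two views triangulate the fingertips at z≈0.088 against a reported TCP of 0.050. The tips really sit about 38 mm above the reported point, clear of the pin head. I'll open and go lower carefully.

Request:
apply_moves([
  {"x": 0,"y": -0.08,"z": 0,"ax": 0,"ay": 0,"az": 0,"grip": 3},
  {"x": 0,"y": 0,"z": 0,"ax": 0,"ay": 0,"az": 0,"grip": 4},
  {"x": 0,"y": 0,"z": 0,"ax": 0,"ay": 0,"az": 0,"grip": 4},
  {"x": 0,"y": 0,"z": 0,"ax": 0,"ay": 0,"az": 0,"grip": 4},
  {"x": 0,"y": 0,"z": -0.6,"ax": 0,"ay": 0,"az": 0,"grip": 4},
  {"x": 0,"y": 0,"z": -0.6,"ax": 0,"ay": 0,"az": 0,"grip": 4},
  {"x": 0,"y": 0,"z": -0.6,"ax": 0,"ay": 0,"az": 0,"grip": 4},
  {"x": 0,"y": 0,"z": -0.2,"ax": 0,"ay": 0,"az": 0,"grip": 4},
])

```text
time_s: 5.02
position: [0.603, 0.1646, 0.0283]
tool_rot: [0.0, 0.999, -0.052, -0.001]
force: [-0.3, 1.1, -0.3]
finger_gap: 0.422
```

```bash
python3 - <<'E'
from h import *
print(bot.grasp_offset); st(); a=shot('side','s3.png'); b=shot('wrist','w5.png')
A=cv2.imread('pics/s3.png')[220:320,250:350]; B=cv2.imread('pics/w5.png')[60:460,100:500]
o=np.hstack([cv2.resize(A,(400,400)),B]); cv2.imwrite('pics/c5.png',o)
E
```

```text
0.0188
{'time_s': 5.017, 'joint_positions': [0.157, 0.666, -0.657, 1.701, 0.485, 0.945, -0.793], 'position': [0.603, 0.165, 0.028], 'tool_rot': [0.0, 0.999, -0.052, -0.001], 'force': [-0.287, 1.083, -0.348], 'wrist_torque': [-0.026, -0.128, -0.007], 'finger_gap': 0.422}
```

View pics/c5.png

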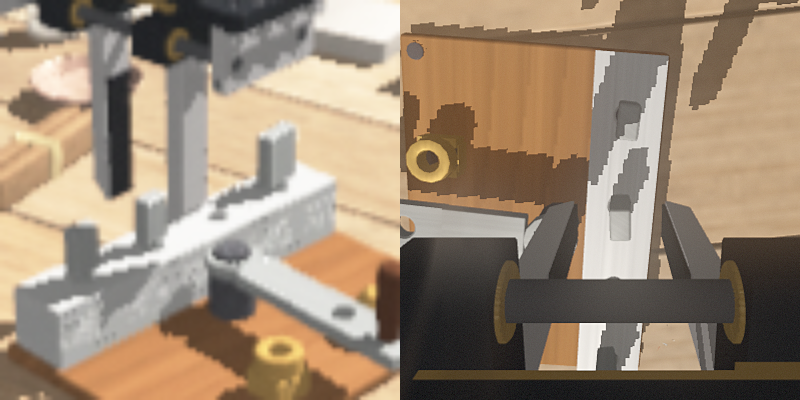

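Fingers straddle the pin, tips at about z 0.066. I'll go down 1.6 cm more and grip.

Request:
apply_moves([
  {"x": 0,"y": 0,"z": -0.5,"ax": 0,"ay": 0,"az": 0,"grip": 4},
  {"x": 0,"y": 0,"z": -0.5,"ax": 0,"ay": 0,"az": 0,"grip": 4},
  {"x": 0,"y": 0,"z": -0.3,"ax": 0,"ay": 0,"az": 0,"grip": 4},
  {"x": 0,"y": 0,"z": -0.1,"ax": 0,"ay": 0,"az": 0,"grip": 4},
  {"x": 0,"y": 0,"z": 0,"ax": 0,"ay": 0,"az": 0,"grip": 2},
  {"x": 0,"y": 0,"z": 0,"ax": 0,"ay": 0,"az": 0,"grip": 0},
  {"x": 0,"y": 0,"z": 0,"ax": 0,"ay": 0,"az": 0,"grip": 0},
  {"x": 0,"y": 0,"z": 0,"ax": 0,"ay": 0,"az": 0,"grip": 0},
], force=55)

```text
time_s: 5.78
position: [0.6038, 0.1648, 0.0159]
tool_rot: [-0.0, 0.999, -0.052, 0.0]
force: [0.3, -0.5, -0.7]
finger_gap: 0.18
```

Request:
apply_moves([
  {"x": 0,"y": 0,"z": 0,"ax": 0,"ay": 0,"az": 0,"grip": 0},
  {"x": 0,"y": 0,"z": 0,"ax": 0,"ay": 0,"az": 0,"grip": 0},
  {"x": 0,"y": 0,"z": 0,"ax": 0,"ay": 0,"az": 0,"grip": 0},
  {"x": 0,"y": 0,"z": 0,"ax": 0,"ay": 0,"az": 0,"grip": 0},
  {"x": 0,"y": 0,"z": 0,"ax": 0,"ay": 0,"az": 0.02,"grip": 0},
  {"x": 0,"y": 0,"z": 0,"ax": 0,"ay": 0,"az": 0.02,"grip": 0},
  {"x": 0,"y": 0,"z": 0,"ax": 0,"ay": 0,"az": -0.02,"grip": 0},
  {"x": 0,"y": 0,"z": 0,"ax": 0,"ay": 0,"az": -0.02,"grip": 0},
])

```text
time_s: 6.45
position: [0.6038, 0.1649, 0.0159]
tool_rot: [-0.0, 0.999, -0.052, 0.0]
force: [-0.7, -0.7, 5.7]
finger_gap: 0.1
```

```bash
python3 - <<'E'
from h import *
st()
E
```

```text
{'time_s': 6.45, 'joint_positions': [0.151, 0.682, -0.648, 1.706, 0.497, 0.924, -0.801], 'position': [0.604, 0.165, 0.016], 'tool_rot': [-0.0, 0.999, -0.052, 0.0], 'force': [-0.672, -0.665, 5.727], 'wrist_torque': [-0.14, 0.346, 0.102], 'finger_gap': 0.1}
```

Request:
apply_moves([
  {"x": 0,"y": 0,"z": 0.05,"ax": 0,"ay": 0,"az": 0.1,"grip": 0},
  {"x": 0,"y": 0,"z": 0.05,"ax": 0,"ay": 0,"az": 0.1,"grip": 0},
  {"x": 0,"y": 0,"z": 0.02,"ax": 0,"ay": 0,"az": 0.1,"grip": 0},
  {"x": 0,"y": 0,"z": 0.02,"ax": 0,"ay": 0,"az": 0.1,"grip": 0},
  {"x": 0,"y": 0,"z": 0.02,"ax": 0,"ay": 0,"az": -0.1,"grip": 0},
  {"x": 0,"y": 0,"z": 0.02,"ax": 0,"ay": 0,"az": -0.1,"grip": 0},
  {"x": 0,"y": 0,"z": 0.02,"ax": 0,"ay": 0,"az": -0.1,"grip": 0},
  {"x": 0,"y": 0,"z": 0.02,"ax": 0,"ay": 0,"az": -0.1,"grip": 0},
])

```text
time_s: 7.12
position: [0.6031, 0.164, 0.0167]
tool_rot: [0.0, 0.999, -0.054, -0.001]
force: [2.2, 0.3, -15.9]
finger_gap: 0.102
```

Request:
apply_moves([
  {"x": 0,"y": 0,"z": 0.02,"ax": 0,"ay": 0,"az": -0.1,"grip": 0},
  {"x": 0,"y": 0,"z": 0.02,"ax": 0,"ay": 0,"az": -0.1,"grip": 0},
  {"x": 0,"y": 0,"z": 0.02,"ax": 0,"ay": 0,"az": -0.1,"grip": 0},
  {"x": 0,"y": 0,"z": 0.02,"ax": 0,"ay": 0,"az": -0.1,"grip": 0},
  {"x": 0,"y": 0,"z": 0.02,"ax": 0,"ay": 0,"az": 0.1,"grip": 0},
  {"x": 0,"y": 0,"z": 0.02,"ax": 0,"ay": 0,"az": 0.1,"grip": 0},
  {"x": 0,"y": 0,"z": 0.02,"ax": 0,"ay": 0,"az": 0.1,"grip": 0},
  {"x": 0,"y": 0,"z": 0.02,"ax": 0,"ay": 0,"az": 0.1,"grip": 0},
])

```text
time_s: 7.78
position: [0.6033, 0.1642, 0.0187]
tool_rot: [0.0, 0.999, -0.05, -0.001]
force: [0.2, -0.5, -11.3]
finger_gap: 0.098
```

```bash
python3 - <<'E'
from h import *
st()
E
```

```text
{'time_s': 7.783, 'joint_positions': [0.154, 0.679, -0.652, 1.705, 0.495, 0.93, -0.794], 'position': [0.603, 0.164, 0.019], 'tool_rot': [0.0, 0.999, -0.05, -0.001], 'force': [0.161, -0.462, -11.335], 'wrist_torque': [-0.098, -0.304, -0.339], 'finger_gap': 0.098}
```

Request:
apply_moves([
  {"x": 0,"y": 0,"z": 0.06,"ax": 0,"ay": 0,"az": 0.12,"grip": 0},
  {"x": 0,"y": 0,"z": 0.04,"ax": 0,"ay": 0,"az": 0.12,"grip": 0},
  {"x": 0,"y": 0,"z": 0.03,"ax": 0,"ay": 0,"az": 0.12,"grip": 0},
  {"x": 0,"y": 0,"z": 0.03,"ax": 0,"ay": 0,"az": 0.12,"grip": 0},
  {"x": 0,"y": 0,"z": 0.02,"ax": 0,"ay": 0,"az": -0.12,"grip": 0},
  {"x": 0,"y": 0,"z": 0.03,"ax": 0,"ay": 0,"az": -0.12,"grip": 0},
  {"x": 0,"y": 0,"z": 0.03,"ax": 0,"ay": 0,"az": -0.12,"grip": 0},
  {"x": 0,"y": 0,"z": 0.03,"ax": 0,"ay": 0,"az": -0.12,"grip": 0},
])

```text
time_s: 8.45
position: [0.6026, 0.1636, 0.0196]
tool_rot: [0.0, 0.998, -0.055, -0.001]
force: [6.0, 1.9, -33.6]
finger_gap: 0.102
```

Request:
apply_moves([
  {"x": 0,"y": 0,"z": 0.03,"ax": 0,"ay": 0,"az": -0.12,"grip": 0},
  {"x": 0,"y": 0,"z": 0.03,"ax": 0,"ay": 0,"az": -0.12,"grip": 0},
  {"x": 0,"y": 0,"z": 0.03,"ax": 0,"ay": 0,"az": -0.12,"grip": 0},
  {"x": 0,"y": 0,"z": 0.03,"ax": 0,"ay": 0,"az": -0.12,"grip": 0},
  {"x": 0,"y": 0,"z": 0.02,"ax": 0,"ay": 0,"az": 0.12,"grip": 0},
  {"x": 0,"y": 0,"z": 0.03,"ax": 0,"ay": 0,"az": 0.12,"grip": 0},
  {"x": 0,"y": 0,"z": 0.03,"ax": 0,"ay": 0,"az": 0.12,"grip": 0},
  {"x": 0,"y": 0,"z": 0.03,"ax": 0,"ay": 0,"az": 0.12,"grip": 0},
])

```text
time_s: 9.12
position: [0.6033, 0.164, 0.0242]
tool_rot: [0.001, 0.999, -0.049, -0.001]
force: [-2.0, -3.9, -1.9]
finger_gap: 0.104
```

```bash
python3 - <<'E'
from h import *
st()
E
```

```text
{'time_s': 9.117, 'joint_positions': [0.157, 0.672, -0.656, 1.703, 0.491, 0.939, -0.79], 'position': [0.603, 0.164, 0.024], 'tool_rot': [0.001, 0.999, -0.049, -0.001], 'force': [-2.045, -3.923, -1.86], 'wrist_torque': [-1.025, 0.751, -0.25], 'finger_gap': 0.104}
```

```bash
python3 - <<'E'
from h import *
a=shot('side','s4.png')
A=cv2.imread('pics/s4.png')[225:300,255:355]
cv2.imwrite('pics/c6.png',cv2.resize(A,(800,600),interpolation=2))
p=np.array([.6034,.1648]); 
for z in(.048,.052,.06,.066,.074,.078): print(z,((proj(a,[*p,z])-[255,225])*8).round())
E
```

```text
0.048 [[254. 436.]]
0.052 [[254. 423.]]
0.06 [[254. 396.]]
0.066 [[253. 376.]]
0.074 [[253. 349.]]
0.078 [[253. 336.]]
```

View pics/c6.png

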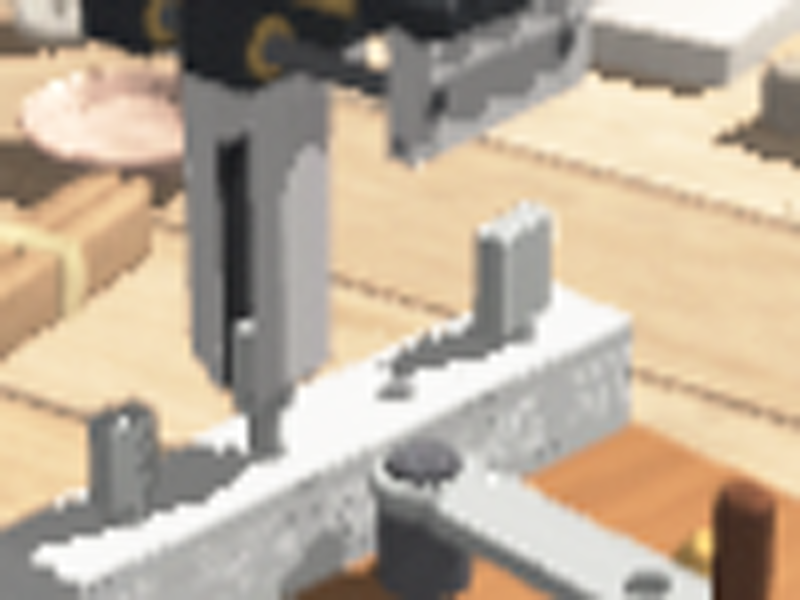

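Side view: about 12 mm of shank shows under the head, so the pin has risen roughly 8.5 mm with no slip. I'll continue.

Request:
apply_moves([
  {"x": 0,"y": 0,"z": 0.08,"ax": 0,"ay": 0,"az": 0.12,"grip": 0},
  {"x": 0,"y": 0,"z": 0.04,"ax": 0,"ay": 0,"az": 0.12,"grip": 0},
  {"x": 0,"y": 0,"z": 0.03,"ax": 0,"ay": 0,"az": 0.12,"grip": 0},
  {"x": 0,"y": 0,"z": 0.03,"ax": 0,"ay": 0,"az": 0.12,"grip": 0},
  {"x": 0,"y": 0,"z": 0.02,"ax": 0,"ay": 0,"az": -0.12,"grip": 0},
  {"x": 0,"y": 0,"z": 0.03,"ax": 0,"ay": 0,"az": -0.12,"grip": 0},
  {"x": 0,"y": 0,"z": 0.03,"ax": 0,"ay": 0,"az": -0.12,"grip": 0},
  {"x": 0,"y": 0,"z": 0.03,"ax": 0,"ay": 0,"az": -0.12,"grip": 0},
])

```text
time_s: 9.83
position: [0.6029, 0.164, 0.0258]
tool_rot: [0.0, 0.998, -0.056, -0.001]
force: [3.4, 0.8, -20.0]
finger_gap: 0.099
```

Request:
apply_moves([
  {"x": 0,"y": 0,"z": 0.03,"ax": 0,"ay": 0,"az": -0.12,"grip": 0},
  {"x": 0,"y": 0,"z": 0.03,"ax": 0,"ay": 0,"az": -0.12,"grip": 0},
  {"x": 0,"y": 0,"z": 0.03,"ax": 0,"ay": 0,"az": -0.12,"grip": 0},
  {"x": 0,"y": 0,"z": 0.03,"ax": 0,"ay": 0,"az": -0.12,"grip": 0},
  {"x": 0,"y": 0,"z": 0.03,"ax": 0,"ay": 0,"az": 0.12,"grip": 0},
  {"x": 0,"y": 0,"z": 0.03,"ax": 0,"ay": 0,"az": 0.12,"grip": 0},
  {"x": 0,"y": 0,"z": 0.03,"ax": 0,"ay": 0,"az": 0.12,"grip": 0},
  {"x": 0,"y": 0,"z": 0.03,"ax": 0,"ay": 0,"az": 0.12,"grip": 0},
])

```text
time_s: 10.5
position: [0.6037, 0.165, 0.0303]
tool_rot: [0.0, 0.999, -0.05, 0.0]
force: [-4.6, -1.5, 10.1]
finger_gap: 0.104
```

Request:
apply_moves([
  {"x": 0,"y": 0,"z": 0.03,"ax": 0,"ay": 0,"az": 0.12,"grip": 0},
  {"x": 0,"y": 0,"z": 0.03,"ax": 0,"ay": 0,"az": 0.12,"grip": 0},
  {"x": 0,"y": 0,"z": 0.03,"ax": 0,"ay": 0,"az": 0.12,"grip": 0},
  {"x": 0,"y": 0,"z": 0.03,"ax": 0,"ay": 0,"az": 0.12,"grip": 0},
  {"x": 0,"y": 0,"z": 0.03,"ax": 0,"ay": 0,"az": -0.12,"grip": 0},
  {"x": 0,"y": 0,"z": 0.03,"ax": 0,"ay": 0,"az": -0.12,"grip": 0},
  {"x": 0,"y": 0,"z": 0.03,"ax": 0,"ay": 0,"az": -0.12,"grip": 0},
  {"x": 0,"y": 0,"z": 0.03,"ax": 0,"ay": 0,"az": -0.12,"grip": 0},
])

```text
time_s: 11.17
position: [0.6037, 0.1651, 0.0322]
tool_rot: [-0.0, 0.998, -0.056, -0.0]
force: [-1.4, 0.8, 0.6]
finger_gap: 0.1
```

Request:
apply_moves([
  {"x": 0,"y": 0,"z": 0.2,"ax": 0,"ay": 0,"az": 0.05,"grip": 0},
  {"x": 0,"y": 0,"z": 0.2,"ax": 0,"ay": 0,"az": 0.05,"grip": 0},
  {"x": 0,"y": 0,"z": 0.2,"ax": 0,"ay": 0,"az": -0.05,"grip": 0},
  {"x": 0,"y": 0,"z": 0.2,"ax": 0,"ay": 0,"az": -0.05,"grip": 0},
  {"x": 0,"y": 0,"z": 0.3,"ax": 0,"ay": 0,"az": 0,"grip": 0},
  {"x": 0,"y": 0,"z": 0.4,"ax": 0,"ay": 0,"az": 0,"grip": 0},
  {"x": 0,"y": 0,"z": 0.5,"ax": 0,"ay": 0,"az": 0,"grip": 0},
  {"x": 0,"y": 0,"z": 0.5,"ax": 0,"ay": 0,"az": 0,"grip": 0},
])

```text
time_s: 11.83
position: [0.6038, 0.1649, 0.0577]
tool_rot: [-0.0, 0.999, -0.052, 0.0]
force: [0.3, -0.0, -1.2]
finger_gap: 0.106
```

Request:
apply_moves([
  {"x": 0,"y": 0,"z": 1.5,"ax": 0,"ay": 0,"az": 0,"grip": 0},
  {"x": 0,"y": 0,"z": 1.5,"ax": 0,"ay": 0,"az": 0,"grip": 0},
  {"x": 0,"y": 0,"z": 1.5,"ax": 0,"ay": 0,"az": 0,"grip": 0},
  {"x": 0,"y": 0,"z": 1.5,"ax": 0,"ay": 0,"az": 0,"grip": 0},
  {"x": 0,"y": 0,"z": 1.5,"ax": 0,"ay": 0,"az": 0,"grip": 0},
  {"x": 0,"y": 0,"z": 1.5,"ax": 0,"ay": 0,"az": 0,"grip": 0},
  {"x": 0,"y": 0,"z": 1,"ax": 0,"ay": 0,"az": 0,"grip": 0},
  {"x": 0,"y": 0,"z": 0,"ax": 0,"ay": 0,"az": 0,"grip": 0},
])

```text
time_s: 12.5
position: [0.6047, 0.1653, 0.16]
tool_rot: [-0.0, 0.999, -0.052, 0.002]
force: [1.0, 0.9, -1.1]
finger_gap: 0.097
```

```bash
python3 - <<'E'
from h import *
st(); a=shot('top','t2.png'); b=shot('wrist','w6.png')
A=cv2.imread('pics/t2.png'); B=cv2.imread('pics/w6.png')
t1=cv2.imread('pics/top1.png'); 
g=lambda i:i[285:350,410:480]
o=np.hstack([cv2.resize(g(t1),(260,260)),cv2.resize(g(A),(260,260)),cv2.resize(B[180:310,255:385],(260,260))]); cv2.imwrite('pics/c7.png',o)
E
```

```text
{'time_s': 12.5, 'joint_positions': [0.213, 0.523, -0.736, 1.599, 0.375, 1.163, -0.711], 'position': [0.605, 0.165, 0.16], 'tool_rot': [-0.0, 0.999, -0.052, 0.002], 'force': [1.046, 0.917, -1.07], 'wrist_torque': [-0.057, -0.073, 0.012], 'finger_gap': 0.097}
```

View pics/c7.png

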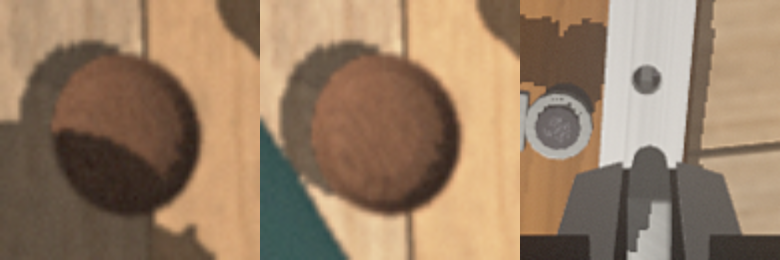

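Request:
apply_moves([
  {"x": -1.33,"y": -3.4,"z": 0,"ax": 0,"ay": 0,"az": 0,"grip": 0},
  {"x": -1.33,"y": -3.4,"z": 0,"ax": 0,"ay": 0,"az": 0,"grip": 0},
  {"x": -1.33,"y": -3.4,"z": 0,"ax": -0.05,"ay": 0,"az": 0,"grip": 0},
  {"x": -1.33,"y": -3.4,"z": 0,"ax": -0.05,"ay": 0,"az": 0,"grip": 0},
  {"x": -1.33,"y": -3.4,"z": 0,"ax": -0.05,"ay": 0,"az": 0,"grip": 0},
  {"x": -1.33,"y": -3.4,"z": 0,"ax": -0.05,"ay": 0,"az": 0,"grip": 0},
  {"x": -1.33,"y": -3.4,"z": 0,"ax": -0.05,"ay": 0,"az": 0,"grip": 0},
  {"x": -1.33,"y": -3.4,"z": 0,"ax": -0.05,"ay": 0,"az": 0,"grip": 0},
])

```text
time_s: 13.27
position: [0.496, -0.1088, 0.1566]
tool_rot: [0.15, 0.987, -0.052, 0.007]
force: [1.5, 0.2, -0.8]
finger_gap: 0.103
```

Request:
apply_moves([
  {"x": -1.33,"y": -3.4,"z": 0,"ax": -0.05,"ay": 0,"az": 0,"grip": 0},
  {"x": -1.33,"y": -3.4,"z": 0,"ax": -0.05,"ay": 0,"az": 0,"grip": 0},
  {"x": -1.33,"y": -3.4,"z": 0,"ax": -0.05,"ay": 0,"az": 0,"grip": 0},
  {"x": -1.33,"y": -3.2,"z": 0,"ax": -0.05,"ay": 0,"az": 0,"grip": 0},
  {"x": 0,"y": 0,"z": -2,"ax": 0,"ay": 0,"az": 0,"grip": 0},
  {"x": 0,"y": 0,"z": -2,"ax": 0,"ay": 0,"az": 0,"grip": 0},
  {"x": 0,"y": 0,"z": -2,"ax": 0,"ay": 0,"az": 0,"grip": 0},
  {"x": 0,"y": 0,"z": -2,"ax": 0,"ay": 0,"az": 0,"grip": 0},
])

```text
time_s: 13.93
position: [0.4434, -0.2411, 0.0757]
tool_rot: [0.247, 0.968, -0.051, 0.012]
force: [-0.4, -0.5, -0.1]
finger_gap: 0.102
```

```bash
cat > bowl.py <<'E'
from h import *
def bowl(f,show=None):
    # pixel shift of bowl by template match against the first top image
    a=cv2.imread('pics/top1.png')[292:346,417:471]; b=cv2.imread('pics/'+f)
    r=cv2.matchTemplate(b[240:400,360:540],a,cv2.TM_CCOEFF_NORMED); _,v,_,l=cv2.minMaxLoc(r); print('bowl shift px',l[0]+360-417,l[1]+240-292,round(v,2))
E
python3 - <<'E'
from bowl import *
st(); shot('top','t3.png'); bowl('t3.png'); im=shot('wrist','w7.png')
cv2.imwrite('pics/c8.png',cv2.imread('pics/w7.png'))
print(proj(im,[[.445,-.221,.022],[.445,-.241,.02]]))
E
```

```text
{'time_s': 13.933, 'joint_positions': [0.516, 0.346, -0.511, 2.14, 0.896, 0.912, -0.719], 'position': [0.443, -0.241, 0.076], 'tool_rot': [0.247, 0.968, -0.051, 0.012], 'force': [-0.392, -0.515, -0.054], 'wrist_torque': [0.425, -0.108, 0.019], 'finger_gap': 0.102}
bowl shift px 1 -1 0.68
[[317.80121062 179.7523978 ]
 [320.45625856 202.69724997]]
```

View pics/c8.png

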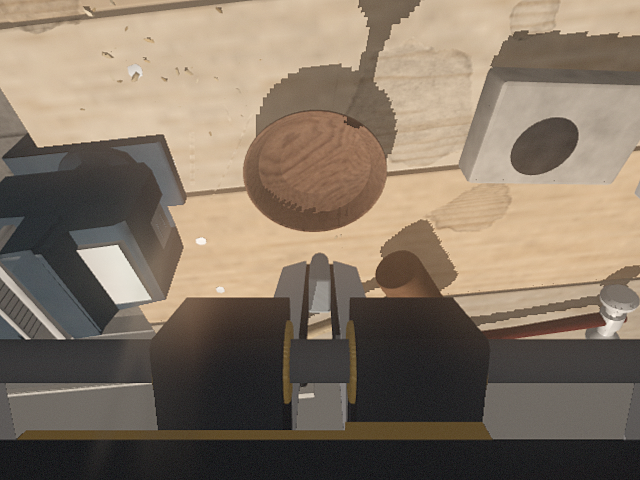

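Request:
apply_moves([
  {"x": 0.1,"y": 0.7,"z": -1.5,"ax": 0,"ay": 0,"az": 0,"grip": 0},
  {"x": 0,"y": 0,"z": -1.5,"ax": 0,"ay": 0,"az": 0,"grip": 0},
  {"x": 0,"y": 0,"z": -1.5,"ax": 0,"ay": 0,"az": 0,"grip": 0},
  {"x": 0,"y": 0,"z": -1,"ax": 0,"ay": 0,"az": 0,"grip": 0},
  {"x": 0,"y": 0,"z": -0.5,"ax": 0,"ay": 0,"az": 0,"grip": 0},
  {"x": 0,"y": 0,"z": 0,"ax": 0,"ay": 0,"az": 0,"grip": 0},
  {"x": 0,"y": 0,"z": 0,"ax": 0,"ay": 0,"az": 0,"grip": 0},
  {"x": 0,"y": 0,"z": 0,"ax": 0,"ay": 0,"az": 0,"grip": 0},
])

```text
time_s: 14.7
position: [0.4455, -0.2343, 0.0181]
tool_rot: [0.247, 0.968, -0.051, 0.013]
force: [0.5, 0.1, -0.2]
finger_gap: 0.106
```

Request:
apply_moves([
  {"x": 0,"y": 0,"z": 0,"ax": 0,"ay": 0,"az": 0,"grip": 2},
  {"x": 0,"y": 0,"z": 0,"ax": 0,"ay": 0,"az": 0,"grip": 4},
  {"x": 0,"y": 0,"z": 0,"ax": 0,"ay": 0,"az": 0,"grip": 4},
  {"x": 0,"y": 0,"z": 0,"ax": 0,"ay": 0,"az": 0,"grip": 4},
  {"x": 0,"y": 0,"z": 0,"ax": 0,"ay": 0,"az": 0,"grip": 4},
  {"x": 0,"y": 0,"z": 2,"ax": 0,"ay": 0,"az": 0,"grip": 4},
  {"x": 0,"y": 0,"z": 2.5,"ax": 0,"ay": 0,"az": 0,"grip": 4},
  {"x": 0,"y": 0,"z": 3,"ax": 0,"ay": 0,"az": 0,"grip": 4},
])

```text
time_s: 15.37
position: [0.4442, -0.2338, 0.0921]
tool_rot: [0.247, 0.968, -0.05, 0.012]
force: [-0.1, -1.1, 0.0]
finger_gap: 0.422
```

Request:
apply_moves([
  {"x": 0,"y": 0,"z": 2,"ax": 0,"ay": 0,"az": 0,"grip": 4},
  {"x": 0,"y": 0,"z": 0,"ax": 0,"ay": 0,"az": 0,"grip": 4},
  {"x": 0,"y": 0,"z": 0,"ax": 0,"ay": 0,"az": 0,"grip": 4},
  {"x": 0,"y": 0,"z": 0,"ax": 0,"ay": 0,"az": 0,"grip": 4},
  {"x": 0,"y": 0,"z": 0,"ax": 0,"ay": 0,"az": 0,"grip": 4},
  {"x": 0,"y": 0,"z": 0,"ax": 0,"ay": 0,"az": 0,"grip": 4},
  {"x": 0,"y": 0,"z": 0,"ax": 0,"ay": 0,"az": 0,"grip": 4},
  {"x": 0,"y": 0,"z": 0,"ax": 0,"ay": 0,"az": 0,"grip": 4},
])

```text
time_s: 16.03
position: [0.4449, -0.2341, 0.1117]
tool_rot: [0.247, 0.968, -0.051, 0.013]
force: [-0.6, -0.8, 0.5]
finger_gap: 0.423
```

```bash
python3 - <<'E'
from h import *
st(); im=shot('wrist','w8.png'); print(ray(load('w7.png'),(315,170),.022))
B=cv2.imread('pics/w8.png')[80:280,220:420]; cv2.imwrite('pics/c9.png',cv2.resize(B,(400,400)))
g=cv2.cvtColor(cv2.imread('pics/w8.png'),cv2.COLOR_BGR2HSV); print('x')
E
```

```text
{'time_s': 16.033, 'joint_positions': [0.532, 0.282, -0.539, 2.114, 0.818, 0.965, -0.639], 'position': [0.445, -0.234, 0.112], 'tool_rot': [0.247, 0.968, -0.051, 0.013], 'force': [-0.61, -0.776, 0.536], 'wrist_torque': [0.392, -0.111, -0.054], 'finger_gap': 0.423}
[[ 0.44394489 -0.21353122  0.022     ]]
x
```

View pics/c9.png

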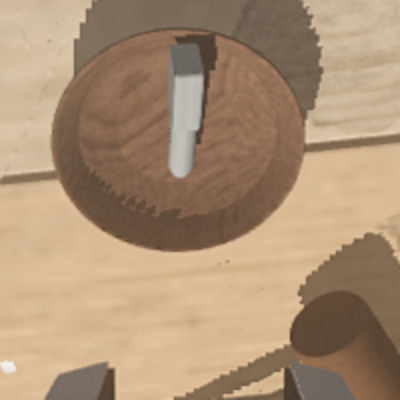

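Request:
apply_moves([
  {"x": 1.28,"y": 3.43,"z": 0,"ax": 0.05,"ay": 0,"az": 0,"grip": 4},
  {"x": 1.28,"y": 3.43,"z": 0,"ax": 0.05,"ay": 0,"az": 0,"grip": 4},
  {"x": 1.28,"y": 3.43,"z": 0,"ax": 0.05,"ay": 0,"az": 0,"grip": 4},
  {"x": 1.28,"y": 3.43,"z": 0,"ax": 0.05,"ay": 0,"az": 0,"grip": 4},
  {"x": 1.28,"y": 3.43,"z": 0,"ax": 0.05,"ay": 0,"az": 0,"grip": 4},
  {"x": 1.28,"y": 3.43,"z": 0,"ax": 0.05,"ay": 0,"az": 0,"grip": 4},
  {"x": 1.28,"y": 3.43,"z": 0,"ax": 0.05,"ay": 0,"az": 0,"grip": 4},
  {"x": 1.28,"y": 3.43,"z": 0,"ax": 0.05,"ay": 0,"az": 0,"grip": 4},
])

```text
time_s: 16.75
position: [0.548, 0.0419, 0.1123]
tool_rot: [0.049, 0.997, -0.052, 0.002]
force: [-0.6, 0.6, 0.1]
finger_gap: 0.423
```

Request:
apply_moves([
  {"x": 1.28,"y": 3.43,"z": 0,"ax": 0.05,"ay": 0,"az": 0,"grip": 4},
  {"x": 1.28,"y": 3.43,"z": 0,"ax": 0.05,"ay": 0,"az": 0,"grip": 4},
  {"x": 1.28,"y": 3.43,"z": 0,"ax": 0,"ay": 0,"az": -0.05,"grip": 4},
  {"x": 1.28,"y": 3.43,"z": 0,"ax": 0,"ay": 0,"az": -0.05,"grip": 4},
  {"x": 1.28,"y": 3.43,"z": 0,"ax": 0,"ay": 0,"az": -0.05,"grip": 4},
  {"x": 0,"y": 0,"z": -1,"ax": 0,"ay": 0,"az": 0,"grip": 4},
  {"x": 0,"y": 0,"z": -1,"ax": 0,"ay": 0,"az": 0,"grip": 4},
  {"x": 0,"y": 0,"z": 0,"ax": 0,"ay": 0,"az": 0,"grip": 4},
])

```text
time_s: 17.42
position: [0.6103, 0.2108, 0.0897]
tool_rot: [0.001, 0.992, -0.127, -0.001]
force: [0.2, -0.7, -1.2]
finger_gap: 0.426
```

```bash
python3 - <<'E'
from h import *
st(); q=bot.state()['tool_rot']; print('yaw',2*np.arctan2(q[2],q[1]))
E
```

```text
{'time_s': 17.417, 'joint_positions': [0.103, 0.63, -0.693, 1.605, 0.442, 1.073, -0.966], 'position': [0.61, 0.211, 0.09], 'tool_rot': [0.001, 0.992, -0.127, -0.001], 'force': [0.22, -0.749, -1.182], 'wrist_torque': [-0.071, -0.08, 0.022], 'finger_gap': 0.426}
yaw -0.2544259363164731
```

Now descend from 0.0897 to about 0.0145 and grip.

Request:
apply_moves([
  {"x": 0.1,"y": 0.1,"z": -1.5,"ax": 0,"ay": 0,"az": 0,"grip": 4},
  {"x": 0,"y": 0,"z": -1.5,"ax": 0,"ay": 0,"az": 0,"grip": 4},
  {"x": 0,"y": 0,"z": -1.5,"ax": 0,"ay": 0,"az": 0,"grip": 4},
  {"x": 0,"y": 0,"z": -1.0,"ax": 0,"ay": 0,"az": 0,"grip": 4},
  {"x": 0,"y": 0,"z": -0.8,"ax": 0,"ay": 0,"az": 0,"grip": 4},
  {"x": 0,"y": 0,"z": -0.7,"ax": 0,"ay": 0,"az": 0,"grip": 4},
  {"x": 0,"y": 0,"z": -0.5,"ax": 0,"ay": 0,"az": 0,"grip": 4},
  {"x": 0,"y": 0,"z": 0,"ax": 0,"ay": 0,"az": 0,"grip": 4},
])

```text
time_s: 18.08
position: [0.6121, 0.2125, 0.0163]
tool_rot: [0.0, 0.992, -0.127, -0.0]
force: [-0.6, -0.1, -0.3]
finger_gap: 0.427
```

Request:
apply_moves([
  {"x": 0,"y": 0,"z": 0,"ax": 0,"ay": 0,"az": 0,"grip": 2},
  {"x": 0,"y": 0,"z": 0,"ax": 0,"ay": 0,"az": 0,"grip": 0},
  {"x": 0,"y": 0,"z": 0,"ax": 0,"ay": 0,"az": 0,"grip": 0},
  {"x": 0,"y": 0,"z": 0,"ax": 0,"ay": 0,"az": 0,"grip": 0},
  {"x": 0,"y": 0,"z": 0,"ax": 0,"ay": 0,"az": 0,"grip": 0},
  {"x": 0,"y": 0,"z": 0,"ax": 0,"ay": 0,"az": 0,"grip": 0},
  {"x": 0,"y": 0,"z": 0,"ax": 0,"ay": 0,"az": 0,"grip": 0},
  {"x": 0,"y": 0,"z": 0,"ax": 0,"ay": 0,"az": 0,"grip": 0},
], force=55)

```text
time_s: 18.75
position: [0.6126, 0.2128, 0.0175]
tool_rot: [-0.0, 0.992, -0.127, 0.0]
force: [-0.8, 0.1, 6.2]
finger_gap: 0.101
```

Request:
apply_moves([
  {"x": 0,"y": 0,"z": 0.05,"ax": 0,"ay": 0,"az": 0.1,"grip": 0},
  {"x": 0,"y": 0,"z": 0.05,"ax": 0,"ay": 0,"az": 0.1,"grip": 0},
  {"x": 0,"y": 0,"z": 0.02,"ax": 0,"ay": 0,"az": 0.1,"grip": 0},
  {"x": 0,"y": 0,"z": 0.02,"ax": 0,"ay": 0,"az": 0.1,"grip": 0},
  {"x": 0,"y": 0,"z": 0.02,"ax": 0,"ay": 0,"az": -0.1,"grip": 0},
  {"x": 0,"y": 0,"z": 0.02,"ax": 0,"ay": 0,"az": -0.1,"grip": 0},
  {"x": 0,"y": 0,"z": 0.02,"ax": 0,"ay": 0,"az": -0.1,"grip": 0},
  {"x": 0,"y": 0,"z": 0.02,"ax": 0,"ay": 0,"az": -0.1,"grip": 0},
])

```text
time_s: 19.42
position: [0.6123, 0.2118, 0.0185]
tool_rot: [0.001, 0.992, -0.13, -0.0]
force: [1.2, -1.0, -8.0]
finger_gap: 0.105
```

Request:
apply_moves([
  {"x": 0,"y": 0,"z": 0.06,"ax": 0,"ay": 0,"az": -0.12,"grip": 0},
  {"x": 0,"y": 0,"z": 0.05,"ax": 0,"ay": 0,"az": -0.12,"grip": 0},
  {"x": 0,"y": 0,"z": 0.03,"ax": 0,"ay": 0,"az": -0.12,"grip": 0},
  {"x": 0,"y": 0,"z": 0.03,"ax": 0,"ay": 0,"az": -0.12,"grip": 0},
  {"x": 0,"y": 0,"z": 0.02,"ax": 0,"ay": 0,"az": 0.12,"grip": 0},
  {"x": 0,"y": 0,"z": 0.03,"ax": 0,"ay": 0,"az": 0.12,"grip": 0},
  {"x": 0,"y": 0,"z": 0.03,"ax": 0,"ay": 0,"az": 0.12,"grip": 0},
  {"x": 0,"y": 0,"z": 0.03,"ax": 0,"ay": 0,"az": 0.12,"grip": 0},
])

```text
time_s: 20.08
position: [0.612, 0.212, 0.0215]
tool_rot: [0.001, 0.992, -0.124, -0.001]
force: [0.1, -0.8, -7.1]
finger_gap: 0.098
```

Request:
apply_moves([
  {"x": 0,"y": 0,"z": 0.03,"ax": 0,"ay": 0,"az": 0.12,"grip": 0},
  {"x": 0,"y": 0,"z": 0.03,"ax": 0,"ay": 0,"az": 0.12,"grip": 0},
  {"x": 0,"y": 0,"z": 0.03,"ax": 0,"ay": 0,"az": 0.12,"grip": 0},
  {"x": 0,"y": 0,"z": 0.03,"ax": 0,"ay": 0,"az": 0.12,"grip": 0},
  {"x": 0,"y": 0,"z": 0.02,"ax": 0,"ay": 0,"az": -0.12,"grip": 0},
  {"x": 0,"y": 0,"z": 0.02,"ax": 0,"ay": 0,"az": -0.12,"grip": 0},
  {"x": 0,"y": 0,"z": 0.03,"ax": 0,"ay": 0,"az": -0.12,"grip": 0},
  {"x": 0,"y": 0,"z": 0.03,"ax": 0,"ay": 0,"az": -0.12,"grip": 0},
])

```text
time_s: 20.75
position: [0.6122, 0.2116, 0.0235]
tool_rot: [0.001, 0.991, -0.13, -0.0]
force: [4.4, -1.3, -14.5]
finger_gap: 0.104
```

Request:
apply_moves([
  {"x": 0,"y": 0,"z": 0.03,"ax": 0,"ay": 0,"az": -0.12,"grip": 0},
  {"x": 0,"y": 0,"z": 0.03,"ax": 0,"ay": 0,"az": -0.12,"grip": 0},
  {"x": 0,"y": 0,"z": 0.03,"ax": 0,"ay": 0,"az": -0.12,"grip": 0},
  {"x": 0,"y": 0,"z": 0.03,"ax": 0,"ay": 0,"az": -0.12,"grip": 0},
  {"x": 0,"y": 0,"z": 0.02,"ax": 0,"ay": 0,"az": 0.12,"grip": 0},
  {"x": 0,"y": 0,"z": 0.02,"ax": 0,"ay": 0,"az": 0.12,"grip": 0},
  {"x": 0,"y": 0,"z": 0.03,"ax": 0,"ay": 0,"az": 0.12,"grip": 0},
  {"x": 0,"y": 0,"z": 0.03,"ax": 0,"ay": 0,"az": 0.12,"grip": 0},
])

```text
time_s: 21.42
position: [0.6118, 0.212, 0.0254]
tool_rot: [0.001, 0.992, -0.124, -0.001]
force: [1.1, -1.4, -13.0]
finger_gap: 0.1
```

Request:
apply_moves([
  {"x": 0,"y": 0,"z": 0.03,"ax": 0,"ay": 0,"az": 0.12,"grip": 0},
  {"x": 0,"y": 0,"z": 0.03,"ax": 0,"ay": 0,"az": 0.12,"grip": 0},
  {"x": 0,"y": 0,"z": 0.03,"ax": 0,"ay": 0,"az": 0.12,"grip": 0},
  {"x": 0,"y": 0,"z": 0.03,"ax": 0,"ay": 0,"az": 0.12,"grip": 0},
  {"x": 0,"y": 0,"z": 0.03,"ax": 0,"ay": 0,"az": -0.12,"grip": 0},
  {"x": 0,"y": 0,"z": 0.03,"ax": 0,"ay": 0,"az": -0.12,"grip": 0},
  {"x": 0,"y": 0,"z": 0.03,"ax": 0,"ay": 0,"az": -0.12,"grip": 0},
  {"x": 0,"y": 0,"z": 0.03,"ax": 0,"ay": 0,"az": -0.12,"grip": 0},
])

```text
time_s: 22.08
position: [0.612, 0.2112, 0.0266]
tool_rot: [0.001, 0.991, -0.13, -0.001]
force: [5.2, 0.8, -21.3]
finger_gap: 0.102
```

Request:
apply_moves([
  {"x": 0,"y": 0,"z": 0.03,"ax": 0,"ay": 0,"az": -0.12,"grip": 0},
  {"x": 0,"y": 0,"z": 0.03,"ax": 0,"ay": 0,"az": -0.12,"grip": 0},
  {"x": 0,"y": 0,"z": 0.03,"ax": 0,"ay": 0,"az": -0.12,"grip": 0},
  {"x": 0,"y": 0,"z": 0.03,"ax": 0,"ay": 0,"az": -0.12,"grip": 0},
  {"x": 0,"y": 0,"z": 0.03,"ax": 0,"ay": 0,"az": 0.12,"grip": 0},
  {"x": 0,"y": 0,"z": 0.03,"ax": 0,"ay": 0,"az": 0.12,"grip": 0},
  {"x": 0,"y": 0,"z": 0.03,"ax": 0,"ay": 0,"az": 0.12,"grip": 0},
  {"x": 0,"y": 0,"z": 0.03,"ax": 0,"ay": 0,"az": 0.12,"grip": 0},
])

```text
time_s: 22.75
position: [0.6125, 0.2127, 0.0319]
tool_rot: [0.0, 0.992, -0.124, 0.0]
force: [-4.2, -1.1, 8.1]
finger_gap: 0.103
```

```bash
python3 - <<'E'
from h import *
st()
E
```

```text
{'time_s': 22.75, 'joint_positions': [0.079, 0.699, -0.662, 1.637, 0.496, 0.98, -1.0], 'position': [0.612, 0.213, 0.032], 'tool_rot': [0.0, 0.992, -0.124, 0.0], 'force': [-4.228, -1.079, 8.118], 'wrist_torque': [-0.305, 1.121, -0.021], 'finger_gap': 0.103}
```

Request:
apply_moves([
  {"x": 0,"y": 0,"z": 0.04,"ax": 0,"ay": 0,"az": 0.12,"grip": 0},
  {"x": 0,"y": 0,"z": 0.04,"ax": 0,"ay": 0,"az": 0.12,"grip": 0},
  {"x": 0,"y": 0,"z": 0.03,"ax": 0,"ay": 0,"az": 0.12,"grip": 0},
  {"x": 0,"y": 0,"z": 0.03,"ax": 0,"ay": 0,"az": 0.12,"grip": 0},
  {"x": 0,"y": 0,"z": 0.03,"ax": 0,"ay": 0,"az": -0.12,"grip": 0},
  {"x": 0,"y": 0,"z": 0.03,"ax": 0,"ay": 0,"az": -0.12,"grip": 0},
  {"x": 0,"y": 0,"z": 0.03,"ax": 0,"ay": 0,"az": -0.12,"grip": 0},
  {"x": 0,"y": 0,"z": 0.03,"ax": 0,"ay": 0,"az": -0.12,"grip": 0},
])

```text
time_s: 23.42
position: [0.6124, 0.2127, 0.0339]
tool_rot: [-0.0, 0.991, -0.13, -0.0]
force: [-0.1, 0.2, 0.3]
finger_gap: 0.099
```

Request:
apply_moves([
  {"x": 0,"y": 0,"z": 0.2,"ax": 0,"ay": 0,"az": 0.05,"grip": 0},
  {"x": 0,"y": 0,"z": 0.2,"ax": 0,"ay": 0,"az": 0.05,"grip": 0},
  {"x": 0,"y": 0,"z": 0.2,"ax": 0,"ay": 0,"az": -0.05,"grip": 0},
  {"x": 0,"y": 0,"z": 0.2,"ax": 0,"ay": 0,"az": -0.05,"grip": 0},
  {"x": 0,"y": 0,"z": 0.3,"ax": 0,"ay": 0,"az": 0,"grip": 0},
  {"x": 0,"y": 0,"z": 0.4,"ax": 0,"ay": 0,"az": 0,"grip": 0},
  {"x": 0,"y": 0,"z": 0.5,"ax": 0,"ay": 0,"az": 0,"grip": 0},
  {"x": 0,"y": 0,"z": 0.5,"ax": 0,"ay": 0,"az": 0,"grip": 0},
])

```text
time_s: 24.08
position: [0.6125, 0.2127, 0.0595]
tool_rot: [-0.0, 0.992, -0.127, -0.0]
force: [0.8, 0.5, -0.6]
finger_gap: 0.102
```

Request:
apply_moves([
  {"x": 0,"y": 0,"z": 1.5,"ax": 0,"ay": 0,"az": 0,"grip": 0},
  {"x": 0,"y": 0,"z": 1.5,"ax": 0,"ay": 0,"az": 0,"grip": 0},
  {"x": 0,"y": 0,"z": 1.5,"ax": 0,"ay": 0,"az": 0,"grip": 0},
  {"x": 0,"y": 0,"z": 1.5,"ax": 0,"ay": 0,"az": 0,"grip": 0},
  {"x": 0,"y": 0,"z": 1.5,"ax": 0,"ay": 0,"az": 0,"grip": 0},
  {"x": 0,"y": 0,"z": 1.5,"ax": 0,"ay": 0,"az": 0,"grip": 0},
  {"x": 0,"y": 0,"z": 1,"ax": 0,"ay": 0,"az": 0,"grip": 0},
  {"x": 0,"y": 0,"z": 0,"ax": 0,"ay": 0,"az": 0,"grip": 0},
])

```text
time_s: 24.75
position: [0.6135, 0.2133, 0.1622]
tool_rot: [-0.001, 0.992, -0.127, 0.002]
force: [-0.1, -1.5, -0.4]
finger_gap: 0.101
```

```bash
python3 - <<'E'
from bowl import *
st(); shot('top','t4.png'); bowl('t2.png'); bowl('t4.png')
E
```

```text
{'time_s': 24.75, 'joint_positions': [0.124, 0.562, -0.731, 1.536, 0.394, 1.192, -0.932], 'position': [0.614, 0.213, 0.162], 'tool_rot': [-0.001, 0.992, -0.127, 0.002], 'force': [-0.108, -1.478, -0.392], 'wrist_torque': [-0.092, -0.095, -0.026], 'finger_gap': 0.101}
bowl shift px 0 0 0.81
bowl shift px 0 -1 0.72
```

Request:
apply_moves([
  {"x": -1.18,"y": -3.42,"z": 0,"ax": 0,"ay": 0,"az": 0.05,"grip": 0},
  {"x": -1.18,"y": -3.42,"z": 0,"ax": 0,"ay": 0,"az": 0.05,"grip": 0},
  {"x": -1.18,"y": -3.42,"z": 0,"ax": 0,"ay": 0,"az": 0.05,"grip": 0},
  {"x": -1.18,"y": -3.42,"z": 0,"ax": -0.05,"ay": 0,"az": 0,"grip": 0},
  {"x": -1.18,"y": -3.42,"z": 0,"ax": -0.05,"ay": 0,"az": 0,"grip": 0},
  {"x": -1.18,"y": -3.42,"z": 0,"ax": -0.05,"ay": 0,"az": 0,"grip": 0},
  {"x": -1.18,"y": -3.42,"z": 0,"ax": -0.05,"ay": 0,"az": 0,"grip": 0},
  {"x": -1.18,"y": -3.42,"z": 0,"ax": -0.05,"ay": 0,"az": 0,"grip": 0},
])

```text
time_s: 25.47
position: [0.517, -0.0626, 0.1586]
tool_rot: [0.126, 0.991, -0.052, 0.006]
force: [1.5, -1.0, -1.0]
finger_gap: 0.101
```

Request:
apply_moves([
  {"x": -1.18,"y": -3.42,"z": 0,"ax": -0.05,"ay": 0,"az": 0,"grip": 0},
  {"x": -1.18,"y": -3.42,"z": 0,"ax": -0.05,"ay": 0,"az": 0,"grip": 0},
  {"x": -1.18,"y": -3.42,"z": 0,"ax": -0.05,"ay": 0,"az": 0,"grip": 0},
  {"x": -1.18,"y": -3.42,"z": 0,"ax": -0.05,"ay": 0,"az": 0,"grip": 0},
  {"x": -1.18,"y": -3.42,"z": 0,"ax": -0.05,"ay": 0,"az": 0,"grip": 0},
  {"x": 0,"y": 0,"z": -2,"ax": 0,"ay": 0,"az": 0,"grip": 0},
  {"x": 0,"y": 0,"z": -2,"ax": 0,"ay": 0,"az": 0,"grip": 0},
  {"x": 0,"y": 0,"z": -2,"ax": 0,"ay": 0,"az": 0,"grip": 0},
])

```text
time_s: 26.13
position: [0.4585, -0.2322, 0.0979]
tool_rot: [0.247, 0.968, -0.051, 0.013]
force: [0.5, -0.1, -1.3]
finger_gap: 0.105
```

```bash
python3 - <<'E'
from h import *
st(); im=shot('wrist','w9.png'); 
# bowl position check: match the empty-hand bowl picture w8 at slightly other pose; report brown blob
h=cv2.cvtColor(im['pixels'],cv2.COLOR_RGB2HSV)[60:290]
for n,i in(('w9',im),('w8',load('w8.png'))):
    h=cv2.cvtColor(i['pixels'],cv2.COLOR_RGB2HSV)[:290]; m=((h[...,0]<14)&(h[...,1]>90)&(h[...,2]>40)&(h[...,2]<170)).astype(np.uint8)
    k,l,s,c=cv2.connectedComponentsWithStats(m); j=1+np.argmax(s[1:,4]); print(n,s[j]); x,y,w,hh,_=s[j]; print(ray(i,(x+w/2,y+hh/2),.022))
E
```

```text
{'time_s': 26.133, 'joint_positions': [0.533, 0.334, -0.557, 2.094, 0.859, 0.97, -0.685], 'position': [0.458, -0.232, 0.098], 'tool_rot': [0.247, 0.968, -0.051, 0.013], 'force': [0.474, -0.111, -1.293], 'wrist_torque': [0.449, -0.125, 0.042], 'finger_gap': 0.105}
w9 [ 225  109  131  111 9260]
[[ 0.44399865 -0.21499797  0.022     ]]
w8 [ 246   94  126  112 9089]
[[ 0.44383064 -0.21505891  0.022     ]]
```

Request:
apply_moves([
  {"x": 0,"y": 0,"z": -2,"ax": 0,"ay": 0,"az": 0,"grip": 0},
  {"x": 0,"y": 0,"z": -2,"ax": 0,"ay": 0,"az": 0,"grip": 0},
  {"x": 0,"y": 0,"z": -2,"ax": 0,"ay": 0,"az": 0,"grip": 0},
  {"x": 0,"y": 0,"z": -1,"ax": 0,"ay": 0,"az": 0,"grip": 0},
  {"x": 0,"y": 0,"z": -0.8,"ax": 0,"ay": 0,"az": 0,"grip": 0},
  {"x": 0,"y": 0,"z": 0,"ax": 0,"ay": 0,"az": 0,"grip": 0},
  {"x": 0,"y": 0,"z": 0,"ax": 0,"ay": 0,"az": 0,"grip": 0},
  {"x": 0,"y": 0,"z": 0,"ax": 0,"ay": 0,"az": 0,"grip": 0},
])

```text
time_s: 26.85
position: [0.4595, -0.2319, 0.0218]
tool_rot: [0.247, 0.968, -0.051, 0.013]
force: [-0.8, -0.5, -0.8]
finger_gap: 0.104
```

Request:
apply_moves([
  {"x": 0,"y": 0,"z": 0,"ax": 0,"ay": 0,"az": 0,"grip": 2},
  {"x": 0,"y": 0,"z": 0,"ax": 0,"ay": 0,"az": 0,"grip": 4},
  {"x": 0,"y": 0,"z": 0,"ax": 0,"ay": 0,"az": 0,"grip": 4},
  {"x": 0,"y": 0,"z": 0,"ax": 0,"ay": 0,"az": 0,"grip": 4},
  {"x": 0,"y": 0,"z": 0,"ax": 0,"ay": 0,"az": 0,"grip": 4},
  {"x": 0,"y": 0,"z": 2,"ax": 0,"ay": 0,"az": 0,"grip": 4},
  {"x": 0,"y": 0,"z": 2.5,"ax": 0,"ay": 0,"az": 0,"grip": 4},
  {"x": 0,"y": 0,"z": 3,"ax": 0,"ay": 0,"az": 0,"grip": 4},
])

```text
time_s: 27.52
position: [0.4583, -0.2315, 0.0959]
tool_rot: [0.247, 0.968, -0.05, 0.012]
force: [-0.2, 0.2, 0.3]
finger_gap: 0.427
```

Request:
apply_moves([
  {"x": 0,"y": 0,"z": 2,"ax": 0,"ay": 0,"az": 0,"grip": 4},
  {"x": 0,"y": 0,"z": 0,"ax": 0,"ay": 0,"az": 0,"grip": 4},
  {"x": 0,"y": 0,"z": 0,"ax": 0,"ay": 0,"az": 0,"grip": 4},
  {"x": 0,"y": 0,"z": 0,"ax": 0,"ay": 0,"az": 0,"grip": 4},
  {"x": 0,"y": 0,"z": 0,"ax": 0,"ay": 0,"az": 0,"grip": 4},
  {"x": 0,"y": 0,"z": 0,"ax": 0,"ay": 0,"az": 0,"grip": 4},
  {"x": 0,"y": 0,"z": 0,"ax": 0,"ay": 0,"az": 0,"grip": 4},
  {"x": 0,"y": 0,"z": 0,"ax": 0,"ay": 0,"az": 0,"grip": 4},
])

```text
time_s: 28.18
position: [0.4589, -0.2318, 0.1155]
tool_rot: [0.247, 0.968, -0.051, 0.013]
force: [0.3, 0.9, 0.6]
finger_gap: 0.429
```

```bash
cat > blobs.py <<'E'
from h import *
def chk(i):
    H=cv2.cvtColor(i['pixels'],cv2.COLOR_RGB2HSV)[:290]; m=((H[...,0]<14)&(H[...,1]>90)&(H[...,2]>40)&(H[...,2]<170)).astype(np.uint8)
    k,l,s,c=cv2.connectedComponentsWithStats(m); j=1+np.argmax(s[1:,4]); x,y,w,hh,_=s[j]; print('bowl',s[j],ray(i,(x+w/2,y+hh/2),.022))
    g=(H[...,1]<45).astype(np.uint8); g[:, :]*=1; sub=g[y-10:y+hh+10,x-10:x+w+10]; k,l,s,c=cv2.connectedComponentsWithStats(sub)
    for r in s[1:]:
        if r[4]>60: print(' grey',r+[x-10,y-10,0,0,0])
E
python3 - <<'E'
from blobs import *
st(); chk(load('w8.png')); chk(shot('wrist','w10.png'))
E
```

```text
{'time_s': 28.183, 'joint_positions': [0.546, 0.305, -0.57, 2.08, 0.825, 0.993, -0.642], 'position': [0.459, -0.232, 0.116], 'tool_rot': [0.247, 0.968, -0.051, 0.013], 'force': [0.314, 0.852, 0.556], 'wrist_torque': [0.375, -0.065, -0.027], 'finger_gap': 0.429}
bowl [ 246   94  126  112 9089] [[ 0.44383064 -0.21505891  0.022     ]]
 grey [304 102  18  67 988]
bowl [ 228   98  125  109 7417] [[ 0.44417592 -0.21538783  0.022     ]]
 grey [ 284  101   34   72 1869]
```

Both formers now lie in the bowl, with grey at (284–318, 101–173) inside bowl columns 228–353. Next, the knob of the swing arm, with the jaws set across the arm.

Request:
apply_moves([
  {"x": 0,"y": 3.36,"z": 0,"ax": 0.05,"ay": 0,"az": 0,"grip": 5},
  {"x": 0,"y": 3.36,"z": 0,"ax": 0.05,"ay": 0,"az": 0,"grip": 5},
  {"x": 0,"y": 3.36,"z": 0,"ax": 0.05,"ay": 0,"az": 0,"grip": 5},
  {"x": 0,"y": 3.36,"z": 0,"ax": 0.05,"ay": 0,"az": 0,"grip": 5},
  {"x": 0,"y": 3.36,"z": 0,"ax": 0.05,"ay": 0,"az": 0,"grip": 5},
  {"x": 0,"y": 3.36,"z": 0,"ax": 0.05,"ay": 0,"az": 0,"grip": 5},
  {"x": 0,"y": 3.36,"z": 0,"ax": 0.05,"ay": 0,"az": 0,"grip": 5},
  {"x": 0,"y": 3.36,"z": 0,"ax": 0.05,"ay": 0,"az": 0,"grip": 5},
])

```text
time_s: 28.9
position: [0.459, 0.0386, 0.1162]
tool_rot: [0.049, 0.997, -0.052, 0.003]
force: [-0.8, 0.3, 0.3]
finger_gap: 0.532
```

Request:
apply_moves([
  {"x": -0.25,"y": 3.36,"z": 0,"ax": 0.05,"ay": 0,"az": 0,"grip": 5},
  {"x": -0.25,"y": 3.36,"z": 0,"ax": 0.05,"ay": 0,"az": 0,"grip": 5},
  {"x": 0,"y": 3.36,"z": 0,"ax": 0,"ay": 0,"az": 0.12,"grip": 5},
  {"x": 0,"y": 3.36,"z": 0,"ax": 0,"ay": 0,"az": 0.12,"grip": 5},
  {"x": 0,"y": 0,"z": 0,"ax": 0,"ay": 0,"az": 0.12,"grip": 5},
  {"x": 0,"y": 0,"z": 0,"ax": 0,"ay": 0,"az": 0.12,"grip": 5},
  {"x": 0,"y": 0,"z": 0,"ax": 0,"ay": 0,"az": 0.12,"grip": 5},
  {"x": 0,"y": 0,"z": 0,"ax": 0,"ay": 0,"az": 0.12,"grip": 5},
])

```text
time_s: 29.57
position: [0.454, 0.1715, 0.1159]
tool_rot: [-0.0, 0.952, 0.306, -0.0]
force: [1.0, -0.4, 0.5]
finger_gap: 0.533
```

Request:
apply_moves([
  {"x": 0,"y": 0,"z": 0,"ax": 0,"ay": 0,"az": 0.12,"grip": 5},
  {"x": 0,"y": 0,"z": 0,"ax": 0,"ay": 0,"az": 0.12,"grip": 5},
  {"x": 0,"y": 0,"z": 0,"ax": 0,"ay": 0,"az": 0.12,"grip": 5},
  {"x": 0,"y": 0,"z": 0,"ax": 0,"ay": 0,"az": 0.12,"grip": 5},
  {"x": 0,"y": 0,"z": 0,"ax": 0,"ay": 0,"az": 0.12,"grip": 5},
  {"x": 0,"y": 0,"z": 0,"ax": 0,"ay": 0,"az": 0.12,"grip": 5},
  {"x": 0,"y": 0,"z": 0,"ax": 0,"ay": 0,"az": 0.02,"grip": 5},
  {"x": 0,"y": 0,"z": 0,"ax": 0,"ay": 0,"az": 0,"grip": 5},
])

```text
time_s: 30.23
position: [0.454, 0.1712, 0.1158]
tool_rot: [-0.0, 0.78, 0.626, -0.0]
force: [-0.3, 1.1, -0.9]
finger_gap: 0.535
```

```bash
python3 - <<'E'
from h import *
st(); q=bot.state()['tool_rot']; print('yaw',2*np.arctan2(q[2],q[1])); shot('wrist','w11.png')
E
```

```text
{'time_s': 30.233, 'joint_positions': [0.53, 0.468, -1.173, 1.977, 0.505, 1.032, 0.476], 'position': [0.454, 0.171, 0.116], 'tool_rot': [-0.0, 0.78, 0.626, -0.0], 'force': [-0.325, 1.145, -0.9], 'wrist_torque': [0.012, -0.159, 0.029], 'finger_gap': 0.535}
yaw 1.3529552044161097
```

J3 is near its limit at this yaw. The knob is round, so I'll turn back to an oblique yaw of about 0.75.

Request:
apply_moves([
  {"x": 0,"y": 0,"z": 0,"ax": 0,"ay": 0,"az": -0.12,"grip": 5},
  {"x": 0,"y": 0,"z": 0,"ax": 0,"ay": 0,"az": -0.12,"grip": 5},
  {"x": 0,"y": 0,"z": 0,"ax": 0,"ay": 0,"az": -0.12,"grip": 5},
  {"x": 0,"y": 0,"z": 0,"ax": 0,"ay": 0,"az": -0.12,"grip": 5},
  {"x": 0,"y": 0,"z": 0,"ax": 0,"ay": 0,"az": -0.12,"grip": 5},
  {"x": 0,"y": 0,"z": 0,"ax": 0,"ay": 0,"az": 0,"grip": 5},
  {"x": 0,"y": 0,"z": 0,"ax": 0,"ay": 0,"az": 0,"grip": 5},
  {"x": 0,"y": 0,"z": 0,"ax": 0,"ay": 0,"az": 0,"grip": 5},
])

```text
time_s: 30.95
position: [0.4541, 0.1714, 0.1161]
tool_rot: [0.0, 0.929, 0.37, 0.0]
force: [0.2, 0.0, 0.1]
finger_gap: 0.531
```

```bash
python3 - <<'E'
from h import *
st(); im=shot('wrist','w11.png'); print(proj(im,[[.454,.1715,.084],[.563,.148,.044]]))
i=cv2.cvtColor(im['pixels'],cv2.COLOR_RGB2HSV); 
u=proj(im,[[.454,.1715,.084]])[0].astype(int); m=((i[...,0]<15)&(i[...,2]<110)&(i[...,1]>100)).astype(np.uint8)
k,l,s,c=cv2.connectedComponentsWithStats(m[:300])
for a,b in zip(s,c):
    if 80<a[4]<5000: print(a,b.round())
E
```

```text
{'time_s': 30.95, 'joint_positions': [0.437, 0.396, -1.032, 1.978, 0.408, 0.991, -0.033], 'position': [0.454, 0.171, 0.116], 'tool_rot': [0.0, 0.929, 0.37, 0.0], 'force': [0.199, 0.001, 0.137], 'wrist_torque': [-0.003, -0.139, 0.069], 'finger_gap': 0.531}
[[317.87550482 243.16546972]
 [396.59592063 341.49496476]]
[ 341  183   84  112 1708] [377. 237.]
[386 214  33  30 478] [404. 226.]
[308 222  21  29 204] [320. 232.]
[628 265  12  27 227] [634. 280.]
[310 268  29  27 312] [325. 281.]
```

Request:
apply_moves([
  {"x": 0,"y": 0,"z": -2,"ax": 0,"ay": 0,"az": 0,"grip": 5},
  {"x": 0,"y": 0,"z": -2,"ax": 0,"ay": 0,"az": 0,"grip": 5},
  {"x": 0,"y": 0,"z": -1.5,"ax": 0,"ay": 0,"az": 0,"grip": 5},
  {"x": 0,"y": 0,"z": -1,"ax": 0,"ay": 0,"az": 0,"grip": 5},
  {"x": 0,"y": 0,"z": -1,"ax": 0,"ay": 0,"az": 0,"grip": 5},
  {"x": 0,"y": 0,"z": -1,"ax": 0,"ay": 0,"az": 0,"grip": 5},
  {"x": 0,"y": 0,"z": -1,"ax": 0,"ay": 0,"az": 0,"grip": 5},
  {"x": 0,"y": 0,"z": 0,"ax": 0,"ay": 0,"az": 0,"grip": 5},
])

```text
time_s: 31.67
position: [0.4535, 0.171, 0.0196]
tool_rot: [-0.0, 0.93, 0.369, -0.001]
force: [-0.9, -0.6, -0.2]
finger_gap: 0.535
```

Request:
apply_moves([
  {"x": 0,"y": 0,"z": 0,"ax": 0,"ay": 0,"az": 0,"grip": 3},
  {"x": 0,"y": 0,"z": 0,"ax": 0,"ay": 0,"az": 0,"grip": 1},
  {"x": 0,"y": 0,"z": 0,"ax": 0,"ay": 0,"az": 0,"grip": 1},
  {"x": 0,"y": 0,"z": 0,"ax": 0,"ay": 0,"az": 0,"grip": 1},
  {"x": 0,"y": 0,"z": 0,"ax": 0,"ay": 0,"az": 0,"grip": 1},
  {"x": 0,"y": 0,"z": 0,"ax": 0,"ay": 0,"az": 0,"grip": 1},
  {"x": 0,"y": 0,"z": 0,"ax": 0,"ay": 0,"az": 0,"grip": 1},
  {"x": 0,"y": 0,"z": 0,"ax": 0,"ay": 0,"az": 0,"grip": 1},
], force=12)

```text
time_s: 32.33
position: [0.4542, 0.1713, 0.0212]
tool_rot: [0.0, 0.93, 0.369, 0.0]
force: [-2.2, -0.9, 5.7]
finger_gap: 0.156
```

```bash
python3 - <<'E'
from h import *
st()
E
```

```text
{'time_s': 32.333, 'joint_positions': [0.311, 0.539, -0.9, 2.05, 0.58, 0.825, -0.177], 'position': [0.454, 0.171, 0.021], 'tool_rot': [0.0, 0.93, 0.369, 0.0], 'force': [-2.236, -0.861, 5.72], 'wrist_torque': [-0.254, 0.193, 0.025], 'finger_gap': 0.156}
```

Request:
apply_moves([
  {"x": 0.15,"y": 0.61,"z": 0,"ax": 0,"ay": 0,"az": -0.055,"grip": 1},
  {"x": 0.18,"y": 0.6,"z": 0,"ax": 0,"ay": 0,"az": -0.055,"grip": 1},
  {"x": 0.22,"y": 0.58,"z": 0,"ax": 0,"ay": 0,"az": -0.055,"grip": 1},
  {"x": 0.25,"y": 0.58,"z": 0,"ax": 0,"ay": 0,"az": -0.055,"grip": 1},
  {"x": 0.28,"y": 0.56,"z": 0,"ax": 0,"ay": 0,"az": -0.055,"grip": 1},
  {"x": 0.31,"y": 0.54,"z": 0,"ax": 0,"ay": 0,"az": -0.055,"grip": 1},
  {"x": 0.34,"y": 0.52,"z": 0,"ax": 0,"ay": 0,"az": -0.055,"grip": 1},
  {"x": 0.37,"y": 0.5,"z": 0,"ax": 0,"ay": 0,"az": -0.055,"grip": 1},
])

```text
time_s: 33.0
position: [0.4755, 0.2161, 0.0212]
tool_rot: [0.0, 0.988, 0.155, 0.0]
force: [0.7, -2.9, 4.0]
finger_gap: 0.155
```

Request:
apply_moves([
  {"x": 0,"y": 0,"z": 0,"ax": 0,"ay": 0,"az": 0,"grip": 1},
  {"x": 0,"y": 0,"z": 0,"ax": 0,"ay": 0,"az": 0,"grip": 1},
  {"x": 0,"y": 0,"z": 0,"ax": 0,"ay": 0,"az": 0,"grip": 1},
  {"x": 0,"y": 0,"z": 0,"ax": 0,"ay": 0,"az": 0,"grip": 1},
  {"x": 0,"y": 0,"z": 0,"ax": 0,"ay": 0,"az": 0,"grip": 1},
  {"x": 0,"y": 0,"z": 0,"ax": 0,"ay": 0,"az": 0,"grip": 1},
  {"x": 0,"y": 0,"z": 0,"ax": 0,"ay": 0,"az": 0,"grip": 1},
  {"x": 0,"y": 0,"z": 0,"ax": 0,"ay": 0,"az": 0,"grip": 1},
])

```text
time_s: 33.67
position: [0.4753, 0.2159, 0.0211]
tool_rot: [0.0, 0.988, 0.157, 0.0]
force: [3.8, -3.3, 5.5]
finger_gap: 0.158
```

```bash
python3 - <<'E'
from h import *
st()
E
```

```text
{'time_s': 33.667, 'joint_positions': [0.137, 0.553, -0.779, 1.965, 0.522, 0.834, -0.616], 'position': [0.475, 0.216, 0.021], 'tool_rot': [0.0, 0.988, 0.157, 0.0], 'force': [3.792, -3.344, 5.524], 'wrist_torque': [-0.873, -1.102, -0.045], 'finger_gap': 0.158}
```

Request:
apply_moves([
  {"x": 0,"y": 0,"z": 0,"ax": 0,"ay": 0,"az": 0,"grip": 3},
  {"x": 0,"y": 0,"z": 0,"ax": 0,"ay": 0,"az": 0,"grip": 5},
  {"x": 0,"y": 0,"z": 0,"ax": 0,"ay": 0,"az": 0,"grip": 5},
  {"x": 0,"y": 0,"z": 0,"ax": 0,"ay": 0,"az": 0,"grip": 5},
  {"x": 0,"y": 0,"z": 1.5,"ax": 0,"ay": 0,"az": 0,"grip": 5},
  {"x": 0,"y": 0,"z": 2,"ax": 0,"ay": 0,"az": 0,"grip": 5},
  {"x": 0,"y": 0,"z": 2,"ax": 0,"ay": 0,"az": 0,"grip": 5},
  {"x": 0,"y": 0,"z": 2,"ax": 0,"ay": 0,"az": 0,"grip": 5},
])

```text
time_s: 34.33
position: [0.4746, 0.2164, 0.0967]
tool_rot: [-0.0, 0.988, 0.157, -0.0]
force: [-0.8, 0.1, 0.0]
finger_gap: 0.531
```

Request:
apply_moves([
  {"x": 1,"y": -3,"z": 1,"ax": 0,"ay": 0,"az": -0.05,"grip": 5},
  {"x": 1,"y": -3,"z": 1,"ax": 0,"ay": 0,"az": -0.05,"grip": 5},
  {"x": 1,"y": -3,"z": 1,"ax": 0,"ay": 0,"az": -0.05,"grip": 5},
  {"x": 1,"y": -3,"z": 0,"ax": 0,"ay": 0,"az": -0.05,"grip": 5},
  {"x": 0.5,"y": -1,"z": 0,"ax": 0,"ay": 0,"az": -0.05,"grip": 5},
  {"x": 0,"y": 0,"z": 0,"ax": 0,"ay": 0,"az": -0.05,"grip": 5},
  {"x": 0,"y": 0,"z": 0,"ax": 0,"ay": 0,"az": 0,"grip": 5},
  {"x": 0,"y": 0,"z": 0,"ax": 0,"ay": 0,"az": 0,"grip": 5},
])

```text
time_s: 35.0
position: [0.5198, 0.0866, 0.1259]
tool_rot: [-0.0, 1.0, 0.009, -0.0]
force: [0.5, 0.2, 0.4]
finger_gap: 0.534
```

```bash
python3 - <<'E'
from h import *
st(); im=shot('wrist','w12.png'); P=[[.5005,.1965,.044],[.5005,.1965,.034],[.5635,.1475,.044],[.4751,.2162,.084]]; u=proj(im,P); print(u.round(1))
c=u[0].astype(int); B=cv2.imread('pics/w12.png'); x0,y0=c[0]-80,c[1]-60; print(x0,y0); cv2.imwrite('pics/c10.png',cv2.resize(B[y0:y0+120,x0:x0+160],None,fx=5,fy=5,interpolation=2))
E
```

```text
{'time_s': 35.0, 'joint_positions': [0.423, 0.387, -0.79, 1.877, 0.322, 1.009, -0.488], 'position': [0.52, 0.087, 0.126], 'tool_rot': [-0.0, 1.0, 0.009, -0.0], 'force': [0.518, 0.25, 0.42], 'wrist_torque': [-0.026, -0.05, -0.014], 'finger_gap': 0.534}
[[294.8  76.2]
 [295.6  78.3]
 [379.6 148.2]
 [248.7  30.3]]
214 16
```

View pics/c10.png

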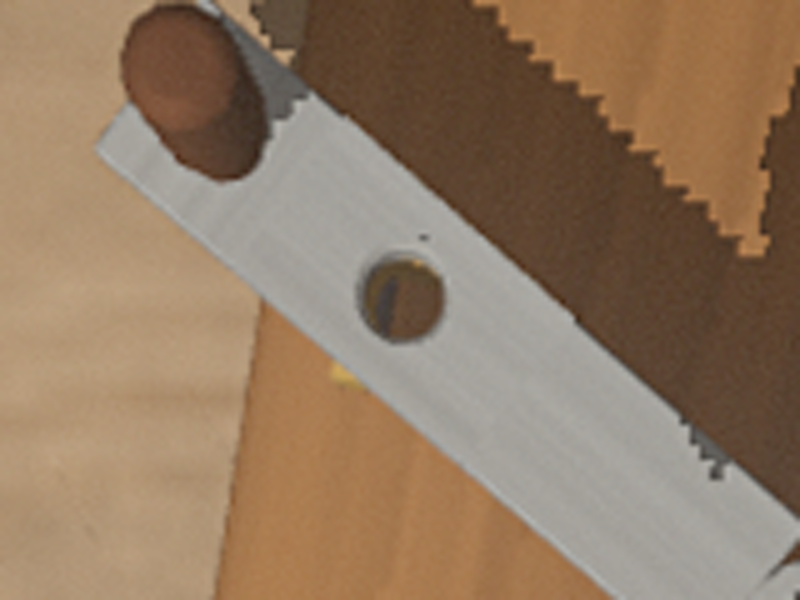

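The hole is concentric with the bush: hole centre at crop (401,298), brass ring edges showing symmetrically at (410,265) and (345,372). Now the lock pin.

Request:
apply_moves([
  {"x": 2.3,"y": -0.5,"z": 0,"ax": 0,"ay": 0,"az": -0.04,"grip": 4},
  {"x": 2.3,"y": -0.6,"z": 0,"ax": 0,"ay": 0,"az": 0,"grip": 4},
  {"x": 2.1,"y": -0.5,"z": 0,"ax": 0,"ay": 0,"az": 0,"grip": 4},
  {"x": 0,"y": 0,"z": 0,"ax": 0,"ay": 0,"az": 0,"grip": 4},
  {"x": 0,"y": 0,"z": -1,"ax": 0,"ay": 0,"az": 0,"grip": 4},
  {"x": 0,"y": 0,"z": -1,"ax": 0,"ay": 0,"az": 0,"grip": 4},
  {"x": 0,"y": 0,"z": -1,"ax": 0,"ay": 0,"az": 0,"grip": 4},
  {"x": 0,"y": 0,"z": 0,"ax": 0,"ay": 0,"az": 0,"grip": 4},
])

```text
time_s: 35.72
position: [0.5852, 0.0703, 0.0935]
tool_rot: [0.0, 1.0, -0.012, -0.002]
force: [0.1, -0.2, -0.2]
finger_gap: 0.426
```

Request:
apply_moves([
  {"x": 0,"y": 0,"z": -1.5,"ax": 0,"ay": 0,"az": 0,"grip": 4},
  {"x": 0,"y": 0,"z": -1.5,"ax": 0,"ay": 0,"az": 0,"grip": 4},
  {"x": 0,"y": 0,"z": -1.2,"ax": 0,"ay": 0,"az": 0,"grip": 4},
  {"x": 0,"y": 0,"z": -1,"ax": 0,"ay": 0,"az": 0,"grip": 4},
  {"x": 0,"y": 0,"z": -1,"ax": 0,"ay": 0,"az": 0,"grip": 4},
  {"x": 0,"y": 0,"z": -1,"ax": 0,"ay": 0,"az": 0,"grip": 4},
  {"x": 0,"y": 0,"z": -0.8,"ax": 0,"ay": 0,"az": 0,"grip": 4},
  {"x": 0,"y": 0,"z": 0,"ax": 0,"ay": 0,"az": 0,"grip": 4},
])

```text
time_s: 36.38
position: [0.5863, 0.0701, 0.0144]
tool_rot: [0.0, 1.0, -0.012, -0.001]
force: [-0.4, -0.5, -0.2]
finger_gap: 0.425
```

```bash
python3 - <<'E'
from h import *
st()
E
```

```text
{'time_s': 36.383, 'joint_positions': [0.323, 0.634, -0.659, 1.798, 0.489, 0.881, -0.587], 'position': [0.586, 0.07, 0.014], 'tool_rot': [0.0, 1.0, -0.012, -0.001], 'force': [-0.416, -0.453, -0.203], 'wrist_torque': [-0.091, -0.055, 0.013], 'finger_gap': 0.425}
```

Request:
apply_moves([
  {"x": 0,"y": 0.05,"z": 0.1,"ax": 0,"ay": 0,"az": 0,"grip": 2},
  {"x": 0,"y": 0,"z": 0,"ax": 0,"ay": 0,"az": 0,"grip": 0},
  {"x": 0,"y": 0,"z": 0,"ax": 0,"ay": 0,"az": 0,"grip": 0},
  {"x": 0,"y": 0,"z": 0,"ax": 0,"ay": 0,"az": 0,"grip": 0},
  {"x": 0,"y": 0,"z": 0,"ax": 0,"ay": 0,"az": 0,"grip": 0},
  {"x": 0,"y": 0,"z": 0,"ax": 0,"ay": 0,"az": 0,"grip": 0},
  {"x": 0,"y": 0,"z": 0,"ax": 0,"ay": 0,"az": 0,"grip": 0},
  {"x": 0,"y": 0,"z": 0,"ax": 0,"ay": 0,"az": 0,"grip": 0},
], force=55)

```text
time_s: 37.05
position: [0.5868, 0.0706, 0.0173]
tool_rot: [0.0, 1.0, -0.012, -0.0]
force: [-3.3, -0.6, 4.5]
finger_gap: 0.103
```

Request:
apply_moves([
  {"x": 0,"y": 0,"z": 0.05,"ax": 0,"ay": 0,"az": 0.1,"grip": 0},
  {"x": 0,"y": 0,"z": 0.05,"ax": 0,"ay": 0,"az": 0.1,"grip": 0},
  {"x": 0,"y": 0,"z": 0.02,"ax": 0,"ay": 0,"az": 0.1,"grip": 0},
  {"x": 0,"y": 0,"z": 0.02,"ax": 0,"ay": 0,"az": 0.1,"grip": 0},
  {"x": 0,"y": 0,"z": 0.02,"ax": 0,"ay": 0,"az": -0.1,"grip": 0},
  {"x": 0,"y": 0,"z": 0.02,"ax": 0,"ay": 0,"az": -0.1,"grip": 0},
  {"x": 0,"y": 0,"z": 0.02,"ax": 0,"ay": 0,"az": -0.1,"grip": 0},
  {"x": 0,"y": 0,"z": 0.02,"ax": 0,"ay": 0,"az": -0.1,"grip": 0},
])

```text
time_s: 37.72
position: [0.5859, 0.0703, 0.0178]
tool_rot: [0.0, 1.0, -0.015, -0.001]
force: [3.7, 0.5, -25.8]
finger_gap: 0.102
```

Request:
apply_moves([
  {"x": 0,"y": 0,"z": 0.06,"ax": 0,"ay": 0,"az": -0.12,"grip": 0},
  {"x": 0,"y": 0,"z": 0.05,"ax": 0,"ay": 0,"az": -0.12,"grip": 0},
  {"x": 0,"y": 0,"z": 0.03,"ax": 0,"ay": 0,"az": -0.12,"grip": 0},
  {"x": 0,"y": 0,"z": 0.03,"ax": 0,"ay": 0,"az": -0.12,"grip": 0},
  {"x": 0,"y": 0,"z": 0.02,"ax": 0,"ay": 0,"az": 0.12,"grip": 0},
  {"x": 0,"y": 0,"z": 0.03,"ax": 0,"ay": 0,"az": 0.12,"grip": 0},
  {"x": 0,"y": 0,"z": 0.03,"ax": 0,"ay": 0,"az": 0.12,"grip": 0},
  {"x": 0,"y": 0,"z": 0.03,"ax": 0,"ay": 0,"az": 0.12,"grip": 0},
])

```text
time_s: 38.38
position: [0.5862, 0.0703, 0.0213]
tool_rot: [0.0, 1.0, -0.01, -0.001]
force: [0.3, 1.4, -17.2]
finger_gap: 0.104
```

Request:
apply_moves([
  {"x": 0,"y": 0,"z": 0.03,"ax": 0,"ay": 0,"az": 0.12,"grip": 0},
  {"x": 0,"y": 0,"z": 0.03,"ax": 0,"ay": 0,"az": 0.12,"grip": 0},
  {"x": 0,"y": 0,"z": 0.03,"ax": 0,"ay": 0,"az": 0.12,"grip": 0},
  {"x": 0,"y": 0,"z": 0.03,"ax": 0,"ay": 0,"az": 0.12,"grip": 0},
  {"x": 0,"y": 0,"z": 0.02,"ax": 0,"ay": 0,"az": -0.12,"grip": 0},
  {"x": 0,"y": 0,"z": 0.02,"ax": 0,"ay": 0,"az": -0.12,"grip": 0},
  {"x": 0,"y": 0,"z": 0.03,"ax": 0,"ay": 0,"az": -0.12,"grip": 0},
  {"x": 0,"y": 0,"z": 0.03,"ax": 0,"ay": 0,"az": -0.12,"grip": 0},
])

```text
time_s: 39.05
position: [0.5855, 0.0702, 0.0221]
tool_rot: [-0.0, 1.0, -0.015, -0.002]
force: [6.6, 1.0, -38.3]
finger_gap: 0.103
```

```bash
python3 - <<'E'
from h import *
st()
E
```

```text
{'time_s': 39.05, 'joint_positions': [0.328, 0.624, -0.665, 1.795, 0.479, 0.894, -0.586], 'position': [0.585, 0.07, 0.022], 'tool_rot': [-0.0, 1.0, -0.015, -0.002], 'force': [6.556, 1.016, -38.314], 'wrist_torque': [0.42, -1.924, 0.163], 'finger_gap': 0.103}
```

Request:
apply_moves([
  {"x": 0,"y": 0,"z": 0.01,"ax": 0,"ay": 0,"az": -0.12,"grip": 0},
  {"x": 0,"y": 0,"z": 0.02,"ax": 0,"ay": 0,"az": -0.12,"grip": 0},
  {"x": 0,"y": 0,"z": 0.02,"ax": 0,"ay": 0,"az": -0.12,"grip": 0},
  {"x": 0,"y": 0,"z": 0.02,"ax": 0,"ay": 0,"az": -0.12,"grip": 0},
  {"x": 0,"y": 0,"z": 0.02,"ax": 0,"ay": 0,"az": 0.12,"grip": 0},
  {"x": 0,"y": 0,"z": 0.02,"ax": 0,"ay": 0,"az": 0.12,"grip": 0},
  {"x": 0,"y": 0,"z": 0.02,"ax": 0,"ay": 0,"az": 0.12,"grip": 0},
  {"x": 0,"y": 0,"z": 0.02,"ax": 0,"ay": 0,"az": 0.12,"grip": 0},
])

```text
time_s: 39.72
position: [0.5861, 0.0703, 0.0249]
tool_rot: [0.0, 1.0, -0.01, -0.001]
force: [-0.6, -2.1, -9.7]
finger_gap: 0.102
```

Request:
apply_moves([
  {"x": 0,"y": 0,"z": 0.02,"ax": 0,"ay": 0,"az": 0.12,"grip": 0},
  {"x": 0,"y": 0,"z": 0.02,"ax": 0,"ay": 0,"az": 0.12,"grip": 0},
  {"x": 0,"y": 0,"z": 0.02,"ax": 0,"ay": 0,"az": 0.12,"grip": 0},
  {"x": 0,"y": 0,"z": 0.02,"ax": 0,"ay": 0,"az": 0.12,"grip": 0},
  {"x": 0,"y": 0,"z": 0.02,"ax": 0,"ay": 0,"az": -0.12,"grip": 0},
  {"x": 0,"y": 0,"z": 0.02,"ax": 0,"ay": 0,"az": -0.12,"grip": 0},
  {"x": 0,"y": 0,"z": 0.02,"ax": 0,"ay": 0,"az": -0.12,"grip": 0},
  {"x": 0,"y": 0,"z": 0.02,"ax": 0,"ay": 0,"az": -0.12,"grip": 0},
])

```text
time_s: 40.38
position: [0.5862, 0.0711, 0.0262]
tool_rot: [-0.0, 1.0, -0.015, -0.001]
force: [3.1, 4.7, -22.2]
finger_gap: 0.102
```

Request:
apply_moves([
  {"x": 0,"y": 0,"z": 0.02,"ax": 0,"ay": 0,"az": -0.12,"grip": 0},
  {"x": 0,"y": 0,"z": 0.02,"ax": 0,"ay": 0,"az": -0.12,"grip": 0},
  {"x": 0,"y": 0,"z": 0.02,"ax": 0,"ay": 0,"az": -0.12,"grip": 0},
  {"x": 0,"y": 0,"z": 0.02,"ax": 0,"ay": 0,"az": -0.12,"grip": 0},
  {"x": 0,"y": 0,"z": 0.02,"ax": 0,"ay": 0,"az": 0.12,"grip": 0},
  {"x": 0,"y": 0,"z": 0.02,"ax": 0,"ay": 0,"az": 0.12,"grip": 0},
  {"x": 0,"y": 0,"z": 0.02,"ax": 0,"ay": 0,"az": 0.12,"grip": 0},
  {"x": 0,"y": 0,"z": 0.02,"ax": 0,"ay": 0,"az": 0.12,"grip": 0},
])

```text
time_s: 41.05
position: [0.587, 0.0712, 0.0294]
tool_rot: [-0.0, 1.0, -0.009, -0.0]
force: [-4.0, 3.5, 13.8]
finger_gap: 0.103
```

```bash
python3 - <<'E'
from h import *
st()
E
```

```text
{'time_s': 41.05, 'joint_positions': [0.332, 0.615, -0.673, 1.79, 0.475, 0.904, -0.572], 'position': [0.587, 0.071, 0.029], 'tool_rot': [-0.0, 1.0, -0.009, -0.0], 'force': [-4.025, 3.453, 13.823], 'wrist_torque': [1.019, 1.218, 0.057], 'finger_gap': 0.103}
```

Request:
apply_moves([
  {"x": 0,"y": 0,"z": 0.06,"ax": 0,"ay": 0,"az": 0.12,"grip": 0},
  {"x": 0,"y": 0,"z": 0.04,"ax": 0,"ay": 0,"az": 0.12,"grip": 0},
  {"x": 0,"y": 0,"z": 0.03,"ax": 0,"ay": 0,"az": 0.12,"grip": 0},
  {"x": 0,"y": 0,"z": 0.03,"ax": 0,"ay": 0,"az": 0.12,"grip": 0},
  {"x": 0,"y": 0,"z": 0.03,"ax": 0,"ay": 0,"az": -0.12,"grip": 0},
  {"x": 0,"y": 0,"z": 0.03,"ax": 0,"ay": 0,"az": -0.12,"grip": 0},
  {"x": 0,"y": 0,"z": 0.03,"ax": 0,"ay": 0,"az": -0.12,"grip": 0},
  {"x": 0,"y": 0,"z": 0.03,"ax": 0,"ay": 0,"az": -0.12,"grip": 0},
])

```text
time_s: 41.72
position: [0.5867, 0.0711, 0.032]
tool_rot: [-0.0, 1.0, -0.015, -0.0]
force: [-3.7, 0.8, 5.0]
finger_gap: 0.103
```

Request:
apply_moves([
  {"x": 0,"y": 0,"z": 0.03,"ax": 0,"ay": 0,"az": -0.12,"grip": 0},
  {"x": 0,"y": 0,"z": 0.03,"ax": 0,"ay": 0,"az": -0.12,"grip": 0},
  {"x": 0,"y": 0,"z": 0.03,"ax": 0,"ay": 0,"az": -0.12,"grip": 0},
  {"x": 0,"y": 0,"z": 0.03,"ax": 0,"ay": 0,"az": -0.12,"grip": 0},
  {"x": 0,"y": 0,"z": 0.03,"ax": 0,"ay": 0,"az": 0.12,"grip": 0},
  {"x": 0,"y": 0,"z": 0.03,"ax": 0,"ay": 0,"az": 0.12,"grip": 0},
  {"x": 0,"y": 0,"z": 0.03,"ax": 0,"ay": 0,"az": 0.12,"grip": 0},
  {"x": 0,"y": 0,"z": 0.03,"ax": 0,"ay": 0,"az": 0.12,"grip": 0},
])

```text
time_s: 42.38
position: [0.5871, 0.0708, 0.0344]
tool_rot: [0.0, 1.0, -0.009, 0.0]
force: [0.0, 0.1, 0.4]
finger_gap: 0.099
```

Request:
apply_moves([
  {"x": 0,"y": 0,"z": 0.03,"ax": 0,"ay": 0,"az": 0.12,"grip": 0},
  {"x": 0,"y": 0,"z": 0.03,"ax": 0,"ay": 0,"az": 0.12,"grip": 0},
  {"x": 0,"y": 0,"z": 0.03,"ax": 0,"ay": 0,"az": 0.12,"grip": 0},
  {"x": 0,"y": 0,"z": 0.03,"ax": 0,"ay": 0,"az": 0.12,"grip": 0},
  {"x": 0,"y": 0,"z": 0.03,"ax": 0,"ay": 0,"az": -0.12,"grip": 0},
  {"x": 0,"y": 0,"z": 0.03,"ax": 0,"ay": 0,"az": -0.12,"grip": 0},
  {"x": 0,"y": 0,"z": 0.03,"ax": 0,"ay": 0,"az": -0.12,"grip": 0},
  {"x": 0,"y": 0,"z": 0.03,"ax": 0,"ay": 0,"az": -0.12,"grip": 0},
])

```text
time_s: 43.05
position: [0.5872, 0.0705, 0.0367]
tool_rot: [-0.0, 1.0, -0.016, 0.0]
force: [0.7, 0.8, -0.3]
finger_gap: 0.102
```

```bash
python3 - <<'E'
from h import *
st()
E
```

```text
{'time_s': 43.05, 'joint_positions': [0.336, 0.605, -0.677, 1.786, 0.466, 0.916, -0.576], 'position': [0.587, 0.071, 0.037], 'tool_rot': [-0.0, 1.0, -0.016, 0.0], 'force': [0.659, 0.822, -0.311], 'wrist_torque': [0.003, -0.121, -0.059], 'finger_gap': 0.102}
```

Request:
apply_moves([
  {"x": 0,"y": 0,"z": 0.2,"ax": 0,"ay": 0,"az": 0.05,"grip": 0},
  {"x": 0,"y": 0,"z": 0.2,"ax": 0,"ay": 0,"az": 0,"grip": 0},
  {"x": 0,"y": 0,"z": 0.4,"ax": 0,"ay": 0,"az": 0,"grip": 0},
  {"x": 0,"y": 0,"z": 0.6,"ax": 0,"ay": 0,"az": 0,"grip": 0},
  {"x": 0,"y": 0,"z": 0.8,"ax": 0,"ay": 0,"az": 0,"grip": 0},
  {"x": 0,"y": 0,"z": 1,"ax": 0,"ay": 0,"az": 0,"grip": 0},
  {"x": 0,"y": 0,"z": 1,"ax": 0,"ay": 0,"az": 0,"grip": 0},
  {"x": 0,"y": 0,"z": 0.8,"ax": 0,"ay": 0,"az": 0,"grip": 0},
])

```text
time_s: 43.72
position: [0.5875, 0.0708, 0.0881]
tool_rot: [-0.0, 1.0, 0.012, 0.0]
force: [-0.1, -0.0, 0.5]
finger_gap: 0.1
```

Request:
apply_moves([
  {"x": -1.45,"y": 2.1,"z": 0,"ax": 0,"ay": 0,"az": 0.06,"grip": 0},
  {"x": -1.45,"y": 2.1,"z": 0,"ax": 0,"ay": 0,"az": 0.06,"grip": 0},
  {"x": -1.45,"y": 2.1,"z": 0,"ax": 0,"ay": 0,"az": 0.06,"grip": 0},
  {"x": -1.45,"y": 2.1,"z": 0,"ax": 0,"ay": 0,"az": 0.06,"grip": 0},
  {"x": -1.45,"y": 2.1,"z": 0,"ax": 0,"ay": 0,"az": 0.06,"grip": 0},
  {"x": -1.45,"y": 2.1,"z": 0,"ax": 0,"ay": 0,"az": 0.06,"grip": 0},
  {"x": 0,"y": 0,"z": 0,"ax": 0,"ay": 0,"az": 0,"grip": 0},
  {"x": 0,"y": 0,"z": 0,"ax": 0,"ay": 0,"az": 0,"grip": 0},
])

```text
time_s: 44.38
position: [0.499, 0.1986, 0.0868]
tool_rot: [-0.0, 0.981, 0.193, 0.0]
force: [0.0, -0.6, -0.4]
finger_gap: 0.103
```

```bash
python3 - <<'E'
from h import *
st()
a=shot('side','s5.png'); b=shot('wrist','w13.png'); p=bot.state()['position']
for z in(p[2],p[2]+.031,p[2]+.063): print(proj(a,[p[0],p[1],z]).round())
# shank profile in side view: grey vs column around axis
u=proj(a,[p[0],p[1],p[2]])[0].round().astype(int)
for r in range(u[1]-22,u[1]+8,2): print(r,[int(x) for x in a['pixels'][r,u[0]-7:u[0]+8].astype(int).max(1)-a['pixels'][r,u[0]-7:u[0]+8].astype(int).min(1)])
E
```

```text
{'time_s': 44.383, 'joint_positions': [0.244, 0.491, -0.86, 1.886, 0.448, 0.97, -0.429], 'position': [0.499, 0.199, 0.087], 'tool_rot': [-0.0, 0.981, 0.193, 0.0], 'force': [0.044, -0.63, -0.373], 'wrist_torque': [-0.062, -0.151, -0.023], 'finger_gap': 0.103}
[[320. 283.]]
[[320. 269.]]
[[320. 254.]]
261 [3, 3, 4, 2, 2, 2, 1, 1, 2, 2, 2, 3, 4, 3, 4]
263 [3, 4, 3, 2, 1, 3, 0, 1, 2, 2, 3, 3, 4, 3, 4]
265 [4, 5, 4, 1, 1, 3, 4, 2, 2, 1, 3, 4, 3, 2, 2]
267 [1, 2, 3, 4, 2, 2, 3, 3, 1, 1, 3, 5, 2, 1, 2]
269 [1, 2, 2, 2, 0, 1, 4, 3, 3, 2, 4, 2, 4, 5, 3]
271 [2, 2, 2, 2, 3, 1, 2, 2, 2, 2, 4, 5, 4, 4, 5]
273 [2, 2, 2, 4, 6, 3, 2, 3, 2, 3, 6, 3, 2, 3, 3]
275 [4, 4, 3, 4, 4, 1, 1, 1, 3, 3, 2, 3, 2, 4, 4]
277 [4, 3, 4, 3, 4, 3, 2, 1, 2, 1, 2, 4, 4, 4, 3]
279 [5, 5, 4, 4, 3, 1, 1, 3, 3, 4, 4, 3, 4, 5, 5]
281 [5, 5, 5, 3, 5, 1, 3, 2, 2, 2, 4, 2, 8, 43, 73]
283 [3, 3, 4, 4, 3, 2, 2, 1, 7, 43, 72, 98, 119, 119, 120]
285 [4, 3, 4, 4, 9, 43, 73, 97, 118, 118, 120, 119, 118, 120, 117]
287 [4, 5, 4, 14, 71, 118, 120, 121, 119, 118, 116, 115, 114, 113, 114]
289 [3, 3, 3, 4, 7, 81, 115, 114, 113, 113, 115, 116, 116, 117, 117]
```

Request:
apply_moves([
  {"x": 0.1,"y": -0.17,"z": -0.5,"ax": 0,"ay": 0,"az": 0,"grip": 0},
  {"x": 0,"y": 0,"z": -0.8,"ax": 0,"ay": 0,"az": 0,"grip": 0},
  {"x": 0,"y": 0,"z": -0.8,"ax": 0,"ay": 0,"az": 0,"grip": 0},
  {"x": 0,"y": 0,"z": -0.8,"ax": 0,"ay": 0,"az": 0,"grip": 0},
  {"x": 0,"y": 0,"z": -0.5,"ax": 0,"ay": 0,"az": 0,"grip": 0},
  {"x": 0,"y": 0,"z": -0.2,"ax": 0,"ay": 0,"az": 0,"grip": 0},
  {"x": 0,"y": 0,"z": 0,"ax": 0,"ay": 0,"az": 0,"grip": 0},
  {"x": 0,"y": 0,"z": 0,"ax": 0,"ay": 0,"az": 0,"grip": 0},
])

```text
time_s: 45.15
position: [0.5011, 0.1951, 0.0506]
tool_rot: [-0.0, 0.982, 0.191, -0.0]
force: [-0.2, -1.2, 0.6]
finger_gap: 0.102
```

```bash
python3 - <<'E'
from h import *
st()
a=shot('side','s6.png'); b=shot('wrist','w14.png'); p=bot.state()['position']
print(proj(a,[p,[.5001,.1969,.044],[.5001,.1969,.079]]).round(),proj(b,[p,[.5001,.1969,.044]]).round())
B=cv2.imread('pics/w14.png')[150:350,220:420]; A=cv2.imread('pics/s6.png')[215:315,265:365]
cv2.imwrite('pics/c11.png',np.hstack([cv2.resize(A,(400,400),interpolation=2),cv2.resize(B,(400,400),interpolation=2)]))
E
```

```text
{'time_s': 45.15, 'joint_positions': [0.218, 0.541, -0.821, 1.909, 0.499, 0.908, -0.465], 'position': [0.501, 0.195, 0.051], 'tool_rot': [-0.0, 0.982, 0.191, -0.0], 'force': [-0.204, -1.164, 0.571], 'wrist_torque': [-0.024, -0.113, -0.019], 'finger_gap': 0.102}
[[319. 299.]
 [319. 302.]
 [320. 287.]] [[318. 258.]
 [318. 251.]]
```

Request:
apply_moves([
  {"x": -0.08,"y": 0.17,"z": 0,"ax": 0,"ay": 0,"az": 0,"grip": 0},
  {"x": 0,"y": 0,"z": 0,"ax": 0,"ay": 0,"az": 0,"grip": 0},
  {"x": 0,"y": 0,"z": 0,"ax": 0,"ay": 0,"az": 0,"grip": 0},
  {"x": 0,"y": 0,"z": 0,"ax": 0,"ay": 0,"az": 0,"grip": 0},
  {"x": 0,"y": 0,"z": 0,"ax": 0,"ay": 0,"az": 0,"grip": 0},
  {"x": 0,"y": 0,"z": 0,"ax": 0,"ay": 0,"az": 0,"grip": 0},
  {"x": 0,"y": 0,"z": 0,"ax": 0,"ay": 0,"az": 0,"grip": 0},
  {"x": 0,"y": 0,"z": 0,"ax": 0,"ay": 0,"az": 0,"grip": 0},
])

```text
time_s: 45.92
position: [0.5003, 0.1966, 0.0505]
tool_rot: [0.0, 0.982, 0.191, -0.0]
force: [-0.6, 0.8, -1.1]
finger_gap: 0.098
```

Now slow insertion.

Request:
apply_moves([
  {"x": 0,"y": 0,"z": -0.2,"ax": 0,"ay": 0,"az": 0,"grip": 0},
  {"x": 0,"y": 0,"z": -0.2,"ax": 0,"ay": 0,"az": 0,"grip": 0},
  {"x": 0,"y": 0,"z": -0.2,"ax": 0,"ay": 0,"az": 0,"grip": 0},
  {"x": 0,"y": 0,"z": -0.2,"ax": 0,"ay": 0,"az": 0,"grip": 0},
  {"x": 0,"y": 0,"z": -0.2,"ax": 0,"ay": 0,"az": 0,"grip": 0},
  {"x": 0,"y": 0,"z": -0.1,"ax": 0,"ay": 0,"az": 0,"grip": 0},
  {"x": 0,"y": 0,"z": 0,"ax": 0,"ay": 0,"az": 0,"grip": 0},
  {"x": 0,"y": 0,"z": 0,"ax": 0,"ay": 0,"az": 0,"grip": 0},
])

```text
time_s: 46.58
position: [0.5003, 0.1967, 0.0395]
tool_rot: [0.0, 0.982, 0.191, -0.0]
force: [-1.0, -0.3, -0.8]
finger_gap: 0.101
```

Request:
apply_moves([
  {"x": 0,"y": 0,"z": -0.2,"ax": 0,"ay": 0,"az": 0,"grip": 0},
  {"x": 0,"y": 0,"z": -0.2,"ax": 0,"ay": 0,"az": 0,"grip": 0},
  {"x": 0,"y": 0,"z": -0.2,"ax": 0,"ay": 0,"az": 0,"grip": 0},
  {"x": 0,"y": 0,"z": -0.2,"ax": 0,"ay": 0,"az": 0,"grip": 0},
  {"x": 0,"y": 0,"z": -0.2,"ax": 0,"ay": 0,"az": 0,"grip": 0},
  {"x": 0,"y": 0,"z": -0.1,"ax": 0,"ay": 0,"az": 0,"grip": 0},
  {"x": 0,"y": 0,"z": 0,"ax": 0,"ay": 0,"az": 0,"grip": 0},
  {"x": 0,"y": 0,"z": 0,"ax": 0,"ay": 0,"az": 0,"grip": 0},
])

```text
time_s: 47.25
position: [0.5002, 0.1968, 0.0284]
tool_rot: [-0.0, 0.982, 0.191, -0.0]
force: [-0.7, 2.0, -1.8]
finger_gap: 0.105
```

Request:
apply_moves([
  {"x": 0,"y": 0,"z": -0.2,"ax": 0,"ay": 0,"az": 0,"grip": 0},
  {"x": 0,"y": 0,"z": -0.2,"ax": 0,"ay": 0,"az": 0,"grip": 0},
  {"x": 0,"y": 0,"z": -0.2,"ax": 0,"ay": 0,"az": 0,"grip": 0},
  {"x": 0,"y": 0,"z": -0.2,"ax": 0,"ay": 0,"az": 0,"grip": 0},
  {"x": 0,"y": 0,"z": -0.1,"ax": 0,"ay": 0,"az": 0,"grip": 0},
  {"x": 0,"y": 0,"z": 0,"ax": 0,"ay": 0,"az": 0,"grip": 0},
  {"x": 0,"y": 0,"z": 0,"ax": 0,"ay": 0,"az": 0,"grip": 0},
  {"x": 0,"y": 0,"z": 0,"ax": 0,"ay": 0,"az": 0,"grip": 0},
])

```text
time_s: 47.92
position: [0.5002, 0.1969, 0.0194]
tool_rot: [-0.0, 0.982, 0.191, -0.0]
force: [0.0, 5.9, -3.2]
finger_gap: 0.1
```

Request:
apply_moves([
  {"x": 0,"y": 0,"z": -0.1,"ax": 0,"ay": 0,"az": 0,"grip": 0},
  {"x": 0,"y": 0,"z": -0.1,"ax": 0,"ay": 0,"az": 0,"grip": 0},
  {"x": 0,"y": 0,"z": -0.1,"ax": 0,"ay": 0,"az": 0,"grip": 0},
  {"x": 0,"y": 0,"z": -0.1,"ax": 0,"ay": 0,"az": 0,"grip": 0},
  {"x": 0,"y": 0,"z": 0,"ax": 0,"ay": 0,"az": 0,"grip": 0},
  {"x": 0,"y": 0,"z": 0,"ax": 0,"ay": 0,"az": 0,"grip": 0},
  {"x": 0,"y": 0,"z": 0,"ax": 0,"ay": 0,"az": 0,"grip": 0},
  {"x": 0,"y": 0,"z": 0,"ax": 0,"ay": 0,"az": 0,"grip": 0},
])

```text
time_s: 48.58
position: [0.5001, 0.197, 0.0155]
tool_rot: [-0.0, 0.982, 0.191, -0.0]
force: [-2.3, 5.2, 0.6]
finger_gap: 0.103
```

Request:
apply_moves([
  {"x": 0,"y": 0.03,"z": -0.1,"ax": 0,"ay": 0,"az": 0,"grip": 0},
  {"x": 0,"y": 0,"z": -0.1,"ax": 0,"ay": 0,"az": 0,"grip": 0},
  {"x": 0,"y": 0,"z": -0.05,"ax": 0,"ay": 0,"az": 0,"grip": 0},
  {"x": 0,"y": 0,"z": -0.05,"ax": 0,"ay": 0,"az": 0,"grip": 0},
  {"x": 0,"y": 0,"z": 0,"ax": 0,"ay": 0,"az": 0,"grip": 0},
  {"x": 0,"y": 0,"z": 0,"ax": 0,"ay": 0,"az": 0,"grip": 0},
  {"x": 0,"y": 0,"z": 0,"ax": 0,"ay": 0,"az": 0,"grip": 0},
  {"x": 0,"y": 0,"z": 0,"ax": 0,"ay": 0,"az": 0,"grip": 0},
])

```text
time_s: 49.25
position: [0.5002, 0.1972, 0.013]
tool_rot: [0.0, 0.982, 0.191, 0.0]
force: [-6.3, 2.0, 14.2]
finger_gap: 0.099
```

Request:
apply_moves([
  {"x": 0,"y": 0,"z": -0.05,"ax": 0,"ay": 0,"az": 0,"grip": 0},
  {"x": 0,"y": 0,"z": -0.05,"ax": 0,"ay": 0,"az": 0,"grip": 0},
  {"x": 0,"y": 0,"z": -0.05,"ax": 0,"ay": 0,"az": 0,"grip": 0},
  {"x": 0,"y": 0,"z": 0,"ax": 0,"ay": 0,"az": 0,"grip": 0},
  {"x": 0,"y": 0,"z": 0,"ax": 0,"ay": 0,"az": 0,"grip": 0},
  {"x": 0,"y": 0,"z": 0,"ax": 0,"ay": 0,"az": 0,"grip": 0},
  {"x": 0,"y": 0,"z": 0,"ax": 0,"ay": 0,"az": 0,"grip": 0},
  {"x": 0,"y": 0,"z": 0,"ax": 0,"ay": 0,"az": 0,"grip": 0},
])

```text
time_s: 49.92
position: [0.5007, 0.1977, 0.0128]
tool_rot: [0.0, 0.981, 0.191, 0.001]
force: [-12.9, 0.6, 39.3]
finger_gap: 0.1
```

```bash
python3 - <<'E'
from h import *
st()
a=shot('side','s7.png'); p=bot.state()['position']
print(((proj(a,[[.5001,.1969,.044],[.5001,.1969,.076]])-[290,235])*10).round())
A=cv2.imread('pics/s7.png')[255:315,285:365]; cv2.imwrite('pics/c12.png',cv2.resize(A,None,fx=10,fy=10,interpolation=2))
E
```

```text
{'time_s': 49.917, 'joint_positions': [0.177, 0.595, -0.778, 1.93, 0.556, 0.843, -0.514], 'position': [0.501, 0.198, 0.013], 'tool_rot': [0.0, 0.981, 0.191, 0.001], 'force': [-12.907, 0.624, 39.305], 'wrist_torque': [-0.137, 3.084, -0.112], 'finger_gap': 0.1}
[[293. 675.]
 [295. 532.]]
```

Request:
apply_moves([
  {"x": 0,"y": 0,"z": 0.1,"ax": 0,"ay": 0,"az": 0,"grip": 0},
  {"x": 0,"y": 0,"z": 0.05,"ax": 0,"ay": 0,"az": 0,"grip": 0},
  {"x": 0,"y": 0,"z": 0,"ax": 0,"ay": 0,"az": 0,"grip": 2.5},
  {"x": 0,"y": 0,"z": 0,"ax": 0,"ay": 0,"az": 0,"grip": 2.5},
  {"x": 0,"y": 0,"z": 0,"ax": 0,"ay": 0,"az": 0,"grip": 2.5},
  {"x": 0,"y": 0,"z": 0,"ax": 0,"ay": 0,"az": 0,"grip": 2.5},
  {"x": 0,"y": 0,"z": 0,"ax": 0,"ay": 0,"az": 0,"grip": 2.5},
  {"x": 0,"y": 0,"z": 0,"ax": 0,"ay": 0,"az": 0,"grip": 2.5},
])

```text
time_s: 50.63
position: [0.5003, 0.1968, 0.0124]
tool_rot: [0.0, 0.982, 0.191, -0.0]
force: [0.2, -0.1, -0.5]
finger_gap: 0.264
```

Request:
apply_moves([
  {"x": 0,"y": 0,"z": 1,"ax": 0,"ay": 0,"az": 0,"grip": 2.5},
  {"x": 0,"y": 0,"z": 1,"ax": 0,"ay": 0,"az": 0,"grip": 2.5},
  {"x": 0,"y": 0,"z": 1.5,"ax": 0,"ay": 0,"az": 0,"grip": 2.5},
  {"x": 0,"y": 0,"z": 2,"ax": 0,"ay": 0,"az": 0,"grip": 2.5},
  {"x": 0,"y": 0,"z": 2,"ax": 0,"ay": 0,"az": 0,"grip": 2.5},
  {"x": 0,"y": 0,"z": 2,"ax": 0,"ay": 0,"az": 0,"grip": 2.5},
  {"x": 0,"y": 0,"z": 2,"ax": 0,"ay": 0,"az": 0,"grip": 2.5},
  {"x": 0,"y": 0,"z": 2,"ax": 0,"ay": 0,"az": 0,"grip": 2.5},
])

```text
time_s: 51.3
position: [0.5002, 0.1972, 0.1496]
tool_rot: [0.0, 0.981, 0.192, 0.0]
force: [0.5, -0.2, -0.7]
finger_gap: 0.268
```

Request:
apply_moves([
  {"x": 0,"y": -3,"z": 0,"ax": 0,"ay": 0,"az": -0.05,"grip": 5},
  {"x": 0,"y": -3,"z": 0,"ax": 0,"ay": 0,"az": -0.05,"grip": 5},
  {"x": 0,"y": -3,"z": 0,"ax": 0,"ay": 0,"az": -0.05,"grip": 5},
  {"x": 0,"y": -3,"z": 0,"ax": 0,"ay": 0,"az": -0.05,"grip": 5},
  {"x": 0,"y": -3,"z": 0,"ax": 0,"ay": 0,"az": -0.05,"grip": 5},
  {"x": 0,"y": 0,"z": 0,"ax": 0,"ay": 0,"az": 0,"grip": 5},
  {"x": 0,"y": 0,"z": 0,"ax": 0,"ay": 0,"az": 0,"grip": 5},
  {"x": 0,"y": 0,"z": 0,"ax": 0,"ay": 0,"az": 0,"grip": 5},
])

```text
time_s: 51.97
position: [0.5004, 0.0475, 0.1483]
tool_rot: [0.0, 0.998, 0.068, 0.0]
force: [0.8, 0.5, 0.2]
finger_gap: 0.531
```

```bash
python3 - <<'E'
from h import *
st()
shot('side','s8.png'); b=shot('wrist','w15.png'); t=shot('top','t5.png')
A=cv2.imread('pics/s8.png')[240:310,280:360]; u=proj(b,[[.5001,.1969,.06]])[0].astype(int); print(u)
y0,x0=max(u[1]-60,0),max(u[0]-60,0); B=cv2.imread('pics/w15.png')[y0:y0+120,x0:x0+120]
C=cv2.imread('pics/t5.png')[285:350,410:475]
r=lambda i,w,h:cv2.resize(i,(w,h),interpolation=cv2.INTER_CUBIC)
o=np.zeros((400,797,3),np.uint8); o[:,:457]=r(A,457,400); o[:240,457:697]=r(B,240,240); o[240:400,457:617]=r(C,160,160); cv2.imwrite('pics/c13.png',o)
E
```

```text
{'time_s': 51.967, 'joint_positions': [0.564, 0.318, -0.85, 1.911, 0.277, 1.033, -0.269], 'position': [0.5, 0.048, 0.148], 'tool_rot': [0.0, 0.998, 0.068, 0.0], 'force': [0.809, 0.464, 0.192], 'wrist_torque': [0.035, -0.092, -0.059], 'finger_gap': 0.531}
[347  21]
```

View pics/c13.png

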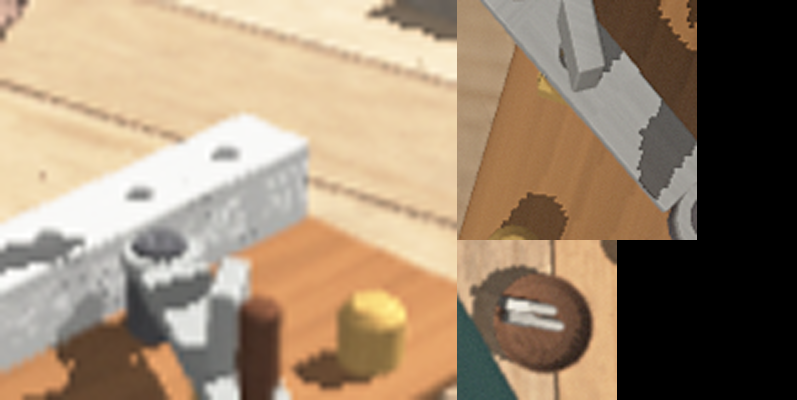

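```bash
python3 - <<'E'
from h import *
b=load('w15.png'); a=load('s8.png')
y=.385; X=np.array([np.cos(y),np.sin(y)]); Y=np.array([-X[1],X[0]]); c=np.array([.5002,.1969])
for z0 in(.044,.050):
  for h in(0,.032):
    P=[[*(c+sx*.005*X-.013*Y),z0+h] for sx in(-1,1)]; print(z0,h,((proj(b,P)-[287,0])*2+[457,0]).round().tolist(), ((proj(a,[[*c,z0+h]])-[280,240])*5.71).round().tolist())
print('hole edge ctr',((proj(b,[[*c,.044]])-[287,0])*2+[457,0]).round())
E
```

```text
0.044 0 [[570.0, 95.0], [596.0, 88.0]] [[224.0, 357.0]]
0.044 0.032 [[576.0, 74.0], [605.0, 66.0]] [[225.0, 275.0]]
0.05 0 [[571.0, 92.0], [597.0, 84.0]] [[224.0, 342.0]]
0.05 0.032 [[577.0, 69.0], [606.0, 61.0]] [[226.0, 260.0]]
hole edge ctr [[575.  55.]]
```

Both formers are in the bowl, and the lock pin stands in the arm over the bush. To confirm it's fully seated, I'll press lightly on its head with shut fingers. Contact is expected at a reported z of about 0.038.

Request:
apply_moves([
  {"x": 0,"y": 3,"z": 0,"ax": 0,"ay": 0,"az": 0.05,"grip": 0},
  {"x": 0,"y": 3,"z": 0,"ax": 0,"ay": 0,"az": 0.05,"grip": 0},
  {"x": 0,"y": 3,"z": 0,"ax": 0,"ay": 0,"az": 0.05,"grip": 0},
  {"x": 0,"y": 3,"z": 0,"ax": 0,"ay": 0,"az": 0.05,"grip": 0},
  {"x": 0,"y": 2.94,"z": 0,"ax": 0,"ay": 0,"az": 0.05,"grip": 0},
  {"x": 0,"y": 0,"z": -2,"ax": 0,"ay": 0,"az": 0,"grip": 0},
  {"x": 0,"y": 0,"z": -2,"ax": 0,"ay": 0,"az": 0,"grip": 0},
  {"x": 0,"y": 0,"z": -2,"ax": 0,"ay": 0,"az": 0,"grip": 0},
])

```text
time_s: 52.78
position: [0.4999, 0.198, 0.0869]
tool_rot: [-0.0, 0.981, 0.193, 0.0]
force: [1.0, 0.2, -0.5]
finger_gap: 0.016
```

Request:
apply_moves([
  {"x": 0,"y": 0,"z": -2,"ax": 0,"ay": 0,"az": 0,"grip": 0},
  {"x": 0,"y": 0,"z": -1,"ax": 0,"ay": 0,"az": 0,"grip": 0},
  {"x": 0,"y": 0,"z": -0.7,"ax": 0,"ay": 0,"az": 0,"grip": 0},
  {"x": 0,"y": 0,"z": 0,"ax": 0,"ay": 0,"az": 0,"grip": 0},
  {"x": 0,"y": 0,"z": 0,"ax": 0,"ay": 0,"az": 0,"grip": 0},
  {"x": 0,"y": 0,"z": 0,"ax": 0,"ay": 0,"az": 0,"grip": 0},
  {"x": 0,"y": 0,"z": 0,"ax": 0,"ay": 0,"az": 0,"grip": 0},
  {"x": 0,"y": 0,"z": 0,"ax": 0,"ay": 0,"az": 0,"grip": 0},
])

```text
time_s: 53.45
position: [0.5007, 0.1964, 0.0512]
tool_rot: [0.0, 0.982, 0.191, 0.0]
force: [-0.5, -0.6, -0.1]
finger_gap: 0.005
```

Request:
apply_moves([
  {"x": 0,"y": 0,"z": -0.2,"ax": 0,"ay": 0,"az": 0,"grip": 0},
  {"x": 0,"y": 0,"z": -0.2,"ax": 0,"ay": 0,"az": 0,"grip": 0},
  {"x": 0,"y": 0,"z": -0.2,"ax": 0,"ay": 0,"az": 0,"grip": 0},
  {"x": 0,"y": 0,"z": -0.1,"ax": 0,"ay": 0,"az": 0,"grip": 0},
  {"x": 0,"y": 0,"z": -0.1,"ax": 0,"ay": 0,"az": 0,"grip": 0},
  {"x": 0,"y": 0,"z": -0.1,"ax": 0,"ay": 0,"az": 0,"grip": 0},
  {"x": 0,"y": 0,"z": 0,"ax": 0,"ay": 0,"az": 0,"grip": 0},
  {"x": 0,"y": 0,"z": 0,"ax": 0,"ay": 0,"az": 0,"grip": 0},
])

```text
time_s: 54.12
position: [0.5003, 0.1964, 0.0415]
tool_rot: [0.0, 0.982, 0.191, -0.0]
force: [1.0, -0.5, -0.7]
finger_gap: 0.009
```

Request:
apply_moves([
  {"x": 0,"y": 0,"z": -0.1,"ax": 0,"ay": 0,"az": 0,"grip": 0},
  {"x": 0,"y": 0,"z": -0.05,"ax": 0,"ay": 0,"az": 0,"grip": 0},
  {"x": 0,"y": 0,"z": -0.05,"ax": 0,"ay": 0,"az": 0,"grip": 0},
  {"x": 0,"y": 0,"z": 0,"ax": 0,"ay": 0,"az": 0,"grip": 0},
  {"x": 0,"y": 0,"z": 0,"ax": 0,"ay": 0,"az": 0,"grip": 0},
  {"x": 0,"y": 0,"z": 0,"ax": 0,"ay": 0,"az": 0,"grip": 0},
  {"x": 0,"y": 0,"z": 0,"ax": 0,"ay": 0,"az": 0,"grip": 0},
  {"x": 0,"y": 0,"z": 0,"ax": 0,"ay": 0,"az": 0,"grip": 0},
])

```text
time_s: 54.78
position: [0.5003, 0.1964, 0.0396]
tool_rot: [0.0, 0.982, 0.191, -0.0]
force: [-0.6, -0.0, 0.1]
finger_gap: 0.003
```

Request:
apply_moves([
  {"x": 0,"y": 0,"z": -0.1,"ax": 0,"ay": 0,"az": 0,"grip": 0},
  {"x": 0,"y": 0,"z": -0.05,"ax": 0,"ay": 0,"az": 0,"grip": 0},
  {"x": 0,"y": 0,"z": -0.05,"ax": 0,"ay": 0,"az": 0,"grip": 0},
  {"x": 0,"y": 0,"z": 0,"ax": 0,"ay": 0,"az": 0,"grip": 0},
  {"x": 0,"y": 0,"z": 0,"ax": 0,"ay": 0,"az": 0,"grip": 0},
  {"x": 0,"y": 0,"z": 0,"ax": 0,"ay": 0,"az": 0,"grip": 0},
  {"x": 0,"y": 0,"z": 0,"ax": 0,"ay": 0,"az": 0,"grip": 0},
  {"x": 0,"y": 0,"z": 0,"ax": 0,"ay": 0,"az": 0,"grip": 0},
])

```text
time_s: 55.45
position: [0.5003, 0.1964, 0.0375]
tool_rot: [0.0, 0.982, 0.191, -0.0]
force: [-0.5, -1.0, -0.4]
finger_gap: 0.007
```

Request:
apply_moves([
  {"x": 0,"y": 0,"z": -0.1,"ax": 0,"ay": 0,"az": 0,"grip": 0},
  {"x": 0,"y": 0,"z": -0.05,"ax": 0,"ay": 0,"az": 0,"grip": 0},
  {"x": 0,"y": 0,"z": 0,"ax": 0,"ay": 0,"az": 0,"grip": 0},
  {"x": 0,"y": 0,"z": 0,"ax": 0,"ay": 0,"az": 0,"grip": 0},
  {"x": 0,"y": 0,"z": 0,"ax": 0,"ay": 0,"az": 0,"grip": 0},
  {"x": 0,"y": 0,"z": 0,"ax": 0,"ay": 0,"az": 0,"grip": 0},
  {"x": 0,"y": 0,"z": 0,"ax": 0,"ay": 0,"az": 0,"grip": 0},
  {"x": 0,"y": 0,"z": 0,"ax": 0,"ay": 0,"az": 0,"grip": 0},
])

```text
time_s: 56.12
position: [0.5007, 0.1967, 0.0365]
tool_rot: [-0.0, 0.982, 0.191, 0.0]
force: [-0.3, 0.4, 7.5]
finger_gap: 0.004
```

Request:
apply_moves([
  {"x": 0,"y": 0,"z": -0.05,"ax": 0,"ay": 0,"az": 0,"grip": 0},
  {"x": 0,"y": 0,"z": -0.05,"ax": 0,"ay": 0,"az": 0,"grip": 0},
  {"x": 0,"y": 0,"z": 0,"ax": 0,"ay": 0,"az": 0,"grip": 0},
  {"x": 0,"y": 0,"z": 0,"ax": 0,"ay": 0,"az": 0,"grip": 0},
  {"x": 0,"y": 0,"z": 0,"ax": 0,"ay": 0,"az": 0,"grip": 0},
  {"x": 0,"y": 0,"z": 0,"ax": 0,"ay": 0,"az": 0,"grip": 0},
  {"x": 0,"y": 0,"z": 0,"ax": 0,"ay": 0,"az": 0,"grip": 0},
  {"x": 0,"y": 0,"z": 0,"ax": 0,"ay": 0,"az": 0,"grip": 0},
])

```text
time_s: 56.78
position: [0.5014, 0.1972, 0.0363]
tool_rot: [-0.0, 0.982, 0.191, 0.001]
force: [-2.4, -1.1, 19.5]
finger_gap: 0.004
```

Request:
apply_moves([
  {"x": 0,"y": 0,"z": 0.5,"ax": 0,"ay": 0,"az": 0,"grip": 0},
  {"x": 0,"y": 0,"z": 1.5,"ax": 0,"ay": 0,"az": 0,"grip": 0},
  {"x": 0,"y": 0,"z": 2,"ax": 0,"ay": 0,"az": 0,"grip": 0},
  {"x": 0,"y": 0,"z": 2,"ax": 0,"ay": 0,"az": 0,"grip": 0},
  {"x": 0,"y": 0,"z": 2,"ax": 0,"ay": 0,"az": 0,"grip": 0},
  {"x": 0,"y": 0,"z": 2,"ax": 0,"ay": 0,"az": 0,"grip": 0},
  {"x": 0,"y": 0,"z": 0,"ax": 0,"ay": 0,"az": 0,"grip": 0},
  {"x": 0,"y": 0,"z": 0,"ax": 0,"ay": 0,"az": 0,"grip": 0},
])

```text
time_s: 57.45
position: [0.5008, 0.1964, 0.1357]
tool_rot: [0.0, 0.982, 0.191, 0.001]
force: [-0.3, 0.1, -1.0]
finger_gap: 0.007
```

```bash
python3 - <<'E'
from bowl import *
st(); shot('top','t6.png')
a=cv2.imread('pics/t5.png'); b=cv2.imread('pics/t6.png'); r=cv2.matchTemplate(b[240:400,360:540],a[292:346,417:471],cv2.TM_CCOEFF_NORMED); print(cv2.minMaxLoc(r)[1:], 'expect',(57,52))
E
```

```text
{'time_s': 57.45, 'joint_positions': [0.291, 0.431, -0.906, 1.841, 0.389, 1.056, -0.381], 'position': [0.501, 0.196, 0.136], 'tool_rot': [0.0, 0.982, 0.191, 0.001], 'force': [-0.349, 0.111, -0.967], 'wrist_torque': [-0.055, -0.08, -0.013], 'finger_gap': 0.007}
(0.8247382640838623, (105, 71), (57, 52)) expect (57, 52)
```

```bash
python3 -c "
from bench import bot
print(bot.finish_job())"
```

```text
the job is handed in; nothing more can be done
None
```

The job is done and handed in at about 57 s of simulated time. Two former pins were there, in bores 3 and 4, and bore 2 was empty. I twisted both out and laid them in the wooden bowl. I then swung the arm over the open bush on the jig's +y side and pressed the lock pin in.

**Last checks**
- **Formers and bowl:** the last top picture I looked at shows both formers lying in the bowl. A final image match found the bowl and pins in the same place.
- **Arm and bush:** the wrist picture showed the hole concentric with the bush before the pin went in.
- **Lock pin:** it met a hard stop at the depth where its head should sit on the arm. Pressing its head with shut fingers met a firm stop at about 20 N, with the head top at about 75–76 mm (76 mm expected when seated).

**What disagreed**
- **Fingertip height:** the fingertips sit about 38 mm above the reported tool point. My first grasp closed on nothing because of this; I corrected it from the pictures.
- **Head height in the pictures:** these only fix the lock pin's head height to about 3 mm, so the seating rests on the contact checks.
- **Bush jaws:** the roughly 8 N of resistance over the last 7 mm did not show clearly in the force readings.

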